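Comb the grill rods into the rack tray

ROBOT

A 6-joint arm with a two-finger parallel gripper is mounted at the origin on the work surface. World frame = base frame: x ahead of the robot, y to its left, z up, the work surface at z = 0. Lengths are in m, angles in degrees, forces in N, time in s.
With the tool pointing down it reaches from about 0.275 to 0.75 m from the base axis. Payload 10.2 kg.
Tool frame: the origin (TCP) lies on the mounting face of the last link; the fingertips stand 166 mm ahead of it and the grasp point (between the pads) lies 147 mm ahead of it; z points along the fingers, x is the direction in which the jaws open and shut, and the axes are right-handed (so a half turn about z gives the same grasp; the last joint's range is limited). The gripper opens to 88 mm and grips with 3 to 60 N. Pads are 18 mm wide; open, the fingers measure 123 mm over their backs; the gripper's body (75 mm by 187 mm) begins 45 mm behind the grasp point.
Start: joints at [63.002, 17.928, 85.812, -0, 76.261, -12.8], TCP at [0.129, 0.509, 0.405] pointing down, gripper open.
Joint ranges: [-168.41, 168.41], [-55.51, 124.54], [10.69, 146.95], [-70.63, 250.63], [1, 178], [-165.06, 165.06]. Speed limits (degrees/s): [136.94, 136.94, 172.46, 180, 180, 180].

INTERFACE

Orientations are given as [roll, pitch, yaw] about the fixed x, y, z axes, in that order (R = Rz(yaw) Ry(pitch) Rx(roll)).
In Python, from rig import sensors, cams, workorder gives the robot as it stands.
- The arm moves only by the tool drive_tool, never from a script. Its argument "motion" is a list of rows, each an object with "slide": the shift along the tool's x, y, z in m, a list of three; "twist": the turn about the tool's z in degrees; "grip": the gripper command: -1 is shut, 1 is fully open, values between are in proportion. A call has 1 to 8 rows; each row is the pose to reach, as a shift and turn from the pose measured when the call began, along the tool's axes at that moment; what a row does not reach only later rows make up. A row lasts 1/10 s, in which the tool goes at most 50 mm and 8.59 degrees, less where a joint would pass 70% of its speed; a pose out of reach is approached as far as the arm can. A call with a gripper value outside its range is refused whole. The fingers move at their own pace and stop on an object; "grip_force" is the grip in N (left out, the last holds). Time passes only in rows, so rows that repeat a pose let the fingers close. It gives the time, the measured TCP pose, the force and the opening at its end, in the units of the state.
- sensors.get_obs(): the state, without advancing time (a new reading comes with each control period).
- cams.snapshot(name): name is "scene" or "top"; returns a dict with "pixels" (384x512x3 uint8, blue, green, red), "fx", "fy", "cx", "cy" (pixels), "R" (3x3) and "t" (3): a world point X has camera coordinates R X + t. Camera axes: x right, y down, z forward; pixel columns grow to the right and rows downward; lengths in m; the calibration is good to about 2 mm. A picture is of the moment at which its call begins. There is no depth.
- workorder.close_job(): hands the job in, once; it reports no verdict.
Trained networks look in the newest picture that a camera, given by its name, has taken for a name from the list of things; names that differ only in an ending like _2 or _b are one class to them, and where a whole thing is asked for, a point or a joint stands for the part that bears it (a point fixed in the world has none). Each returns a list of dicts, best first, with "confidence" (0 to 1); they miss things now and then, are a little off and sometimes report something else, mostly with a low value. They report only what shows in the picture. A call takes as long as a camera call. They do not tell look-alikes from the thing itself.
- cams.boxes_of(camera, query): "extent" ([centre column, centre row, width, height] in pixels, round what is visible of it).
- cams.masks_of(camera, query): "mask" (384x512 bool, what is visible of it) and "extent" ([centre column, centre row, width, height] in pixels, round what is visible of it).
- cams.mark_of(camera, query): "position" ([row, column] in pixels: a listed point, or the origin of a listed thing).
The state is a dict: "time_s": time; "joints": joint angles; "joint_vel": joint speeds; "joint_efforts": joint torques, N m; "position": TCP position; "tool_rot": TCP orientation; "contact_force": force on the tool from outside, world axes, zero at the start; "torque": the same for the moment, N m; "finger_gap": finger opening in m.
Only numpy, scipy, OpenCV 4.12 (cv2) and the standard library are available. Lean on these libraries where they do the work, as an engineer would, in place of code of your own. Each camera call takes 0.05 s, during which the arm holds its last target.

TASK

Take the blue rake from its rest, set its two runners down gently on the tray's metal rails over the orange landing, and comb it across the tray to the far end, keeping the runners bearing on the rails all the way with a light pressure of some 5 newtons (well short of 25), until every steel rod lies down in a groove of its own, parallel to the grooves. Touch the rods only with the rake, then stand the rake back upright on its rest, centred and lined up with it, and let go. Leave the other things on the table alone.

Things in the scene. Friction and masses are not known exactly. Their poses are not given: they have to be found in the camera images.
- tray: Fixed white rack tray, 180 mm (its x) by 260 mm (its y); origin at the underside centre of its 8 mm floor, z up. On levelling feet: the origin is 4 to 14 mm over the table, differing each time. Along both x edges a flat aluminium rail, 14 mm wide, centred at x = -83 and +83 mm, top 24.5 mm above the origin. Wall at the +y end (y 124 to 130 mm, rail height), none at -y.
- tray_grooves (a point): Middle of the grooved field, level with the ridge tops (18.5 mm above the tray's origin, 6 mm below the rail tops). 10 round-topped ridges along the tray's x, 6 mm wide, 19 mm apart, from tray y = -52 to +119 mm, leave grooves 13 mm wide with floors 8 mm above the tray's origin.
- tray_landing (a point): Point over the flat orange landing (tray y -125 to -62 mm, top 18.5 mm above the tray's origin), at tray x 0, y -100 mm, level with the rail tops: where the rake's origin belongs when it is set down. Combing goes from here along the tray's +y, across the grooves.
- tray_far (a point): Point at tray x 0, y +100 mm, level with the rail tops: where the rake's origin is at the end of the combing stroke.
- rake: Blue hand rake; origin midway between its two black runners, level with their soles; z up, x along its 176 mm head, combing along +y. Runners 10 mm wide (x), 40 mm long (y), centred at x = -83 and +83 mm, slide flat on the tray's rails; rigid on rigid: a millimetre too low presses 30 N. Head bar 12 to 26 mm above the origin, 14 mm thick. About 250 g.
- rake_grip (a point): Point 62 mm above the rake's origin, in its upright grip block: 44 mm (rake x) by 20 mm (rake y), from 26 to 82 mm above the origin. Pinch it from above across its 20 mm.
- rake_tines (a point): Tip of the middle one of seven round steel tines, 8 mm thick, 17 mm apart along the rake's x, ending 4.5 mm below the soles: 1.5 mm over the ridge tops when the runners lie on the rails. They push rods that lie on the ridges and pass over rods that lie in grooves.
- rest: Fixed rest that the rake stands on at the start; origin at its underside centre, z up, x along the rake's head. Two grey blocks centred at x = -83 and +83 mm, each 30 mm (x) by 60 mm (y), tops 25 mm above the origin, carry the runners; a dark 4 mm strap joins them.
- rod1: Loose steel rod, 10 mm thick, 110 mm long, round ends, 65 g; origin at its middle on its axis, x along it (it may have rolled about x). At the start it lies askew on top of the ridges. Polished, it slips easily on the slick tray (friction about 0.15); if it jams between a tine and a ridge, backing the rake off a few millimetres frees it.
- rod2: Loose steel rod, 10 mm thick, 110 mm long, round ends, 65 g; origin at its middle on its axis, x along it (it may have rolled about x). At the start it lies askew on top of the ridges. Polished, it slips easily on the slick tray (friction about 0.15); if it jams between a tine and a ridge, backing the rake off a few millimetres frees it.
- rod3: Loose steel rod, 10 mm thick, 110 mm long, round ends, 65 g; origin at its middle on its axis, x along it (it may have rolled about x). At the start it lies askew on top of the ridges. Polished, it slips easily on the slick tray (friction about 0.15); if it jams between a tine and a ridge, backing the rake off a few millimetres frees it.
- rod4: Loose steel rod, 10 mm thick, 110 mm long, round ends, 65 g; origin at its middle on its axis, x along it (it may have rolled about x). At the start it lies askew on top of the ridges. Polished, it slips easily on the slick tray (friction about 0.15); if it jams between a tine and a ridge, backing the rake off a few millimetres frees it.
- red_sauce: Bystander, to be left alone: red plastic sauce bottle, 56 mm across, 170 mm tall; origin at its underside centre.
- dark_sauce: Bystander, to be left alone: amber bottle with red cap, 52 mm across, 180 mm tall; origin at its underside centre.
- cup: Bystander, to be left alone: green plastic cup, 72 mm across, 75 mm tall; origin at its underside centre.
- orange_lid: Bystander, to be left alone: flat orange tub lid, 170 x 210 x 12 mm; origin at its underside centre.
- spatula: Bystander, to be left alone: spatula lying flat; origin at its underside centre.
- spare_tub: Bystander, to be left alone: clear open tub, 160 x 120 x 70 mm; origin at its underside centre.
- weight: Bystander, to be left alone: brass weight, 60 mm across, 52 mm tall; origin at its underside centre.
Not all that is in view belongs to the job. Leave any purple look-alike of the rest alone.

How it is judged (in metres and radians):
On the way, in this order (a step that is already met when the one before it is completed fails the run):
1. the rake's runners rest on the tray's rails over the orange landing (rake more than 80 mm before the tray's middle, at least 1 N) (y of rake in the frame of tray between -0.125 and -0.08 m and contact force between rake and tray above 1 N and angle between the x axis of rake and the x axis of tray, either way round below 0.15 rad), for 0.2 s.
2. the rake passes the first grooves still bearing on the tray (30 to 60 mm before the middle, at least 1 N) (y of rake in the frame of tray between -0.06 and -0.03 m and contact force between rake and tray above 1 N and angle between the x axis of rake and the x axis of tray, either way round below 0.15 rad), for 0.1 s.
3. the rake passes the middle grooves still bearing on the tray (10 to 40 mm past the middle, at least 1 N) (y of rake in the frame of tray between 0.01 and 0.04 m and contact force between rake and tray above 1 N and angle between the x axis of rake and the x axis of tray, either way round below 0.15 rad), for 0.1 s.
4. the rake reaches the last grooves still bearing on the tray (more than 85 mm past the middle, at least 1 N) (y of rake in the frame of tray between 0.085 and 0.125 m and contact force between rake and tray above 1 N and angle between the x axis of rake and the x axis of tray, either way round below 0.15 rad), for 0.1 s.
At the end, for the whole second after the job is handed in: All four rods lie at the bottom of grooves (axis 10 to 15.5 mm above the tray's origin), parallel to the grooves within 0.07 rad, at rest; the rake stands upright and released on its rest, within 15 mm and 0.15 rad of centred, soles on the blocks (z of rod1 in the frame of tray between 0.01 and 0.0155 m and angle between the x axis of each of rod1, rod2, rod3, rod4 and the x axis of tray, either way round below 0.07 rad and y of rod1 in the frame of tray between -0.06 and 0.124 m and linear speed of each of rod1, rod2, rod3, rod4, rake below 0.02 m/s and z of rod2 in the frame of tray between 0.01 and 0.0155 m and y of rod2 in the frame of tray between -0.06 and 0.124 m and z of rod3 in the frame of tray between 0.01 and 0.0155 m and y of rod3 in the frame of tray between -0.06 and 0.124 m and z of rod4 in the frame of tray between 0.01 and 0.0155 m and y of rod4 in the frame of tray between -0.06 and 0.124 m and z of rake in the frame of rest between 0.022 and 0.028 m and horizontal distance between rake and rest below 0.015 m and angle between the x axis of rake and the x axis of rest, either way round below 0.15 rad and angle between rake's own z axis and vertical below 0.08 rad); the robot touches nothing.
It fails at once if the rake is pressed on the tray, or rammed against it, with more than 25 N (contact force between rake and tray above 25 N).
It fails at once if the rake squeezes a rod with more than 25 N (contact force between rake and rod1 above 25 N or contact force between rake and rod2 above 25 N or contact force between rake and rod3 above 25 N or contact force between rake and rod4 above 25 N).
It fails at once if a rod is touched with the robot's fingers or arm instead of the rake (contact force between any of the fingers, the arm and rod1 above 0.3 N or contact force between any of the fingers, the arm and rod2 above 0.3 N or contact force between any of the fingers, the arm and rod3 above 0.3 N or contact force between any of the fingers, the arm and rod4 above 0.3 N).
It fails at once if a bystander is moved by more than 15 mm (distance of any of red_sauce, dark_sauce, cup, orange_lid, spatula, spare_tub, weight from where it was at the start of the episode above 0.015 m).
It also fails if it takes over 72 s, if anything falls off the work surface, if the arm or the gripper's body presses on something with over 40 N, if the wrist force passes 120 N, or if a joint passes its speed limit or range.

## Working session

There is one attempt and no reset: what is moved stays moved. The work goes in short steps, Python scripts to look and compute and a tool call to move; the robot and the scene stay as the last step left them, time stands still between calls to the robot, and variables do not carry over. Pictures are saved under pics/ and viewed, and the job is handed in when it is done.

Besides the shell and the picture viewer there is one more tool, called as name(argument=value, ...), one argument or row to a line, values as JSON. drive_tool: Moves the arm, as the interface text tells. Its arguments: {"type":"object","properties":{"motion":{"type":"array"},"grip_force":{"type":"number"}},"required":["motion"]}

```bash
ls; mkdir -p pics
cat > h.py <<'E'
import numpy as np, cv2
from rig import sensors, cams, workorder
def snap(n,fn=None):
    s=cams.snapshot(n); s={k:(np.array(v) if not np.isscalar(v) else v) for k,v in s.items()}
    if fn: cv2.imwrite('pics/'+fn,s['pixels'])
    return s
def ray(s,u,v):
    d=np.array([(u-s['cx'])/s['fx'],(v-s['cy'])/s['fy'],1.]); R=s['R'];
    return -R.T@s['t'].ravel(), R.T@d
def atz(s,u,v,z):
    c,d=ray(s,u,v); return c+d*(z-c[2])/d[2]
def proj(s,X):
    p=s['R']@np.asarray(X,float)+s['t'].ravel(); return np.array([s['fx']*p[0]/p[2]+s['cx'],s['fy']*p[1]/p[2]+s['cy']])
def tri(rays):
    A=np.zeros((3,3));b=np.zeros(3)
    for c,d in rays:
        d=d/np.linalg.norm(d);P=np.eye(3)-np.outer(d,d);A+=P;b+=P@c
    X=np.linalg.solve(A,b); return X,[np.linalg.norm((np.eye(3)-np.outer(d/np.linalg.norm(d),d/np.linalg.norm(d)))@(X-c)) for c,d in rays]
E
python3 - <<'E'
from h import *
print(sensors.get_obs())
S={n:snap(n,n+'0.png') for n in ('scene','top')}
for n,s in S.items(): print(n,s['fx'],s['cx'],s['cy'],-s['R'].T@s['t'].ravel(),s['R'][2])
for q in ['tray','tray_grooves','tray_landing','tray_far','rake','rake_grip','rake_tines','rest','rod1','cup','weight','red_sauce']:
    for n in S:
        print(q,n,[(np.round(r['position'],1).tolist(),round(r['confidence'],2)) for r in cams.mark_of(n,q)][:5])
E
```

```text
pics
{'time_s': 0.0, 'joints': array([ 6.30022404e+01,  1.79598726e+01,  8.58543735e+01, -9.17912462e-04,
        7.62581889e+01, -1.28006500e+01]), 'joint_vel': array([-0.05747318,  0.03300166, -0.05356062, -0.03755686, -0.04770326,
        0.02917548]), 'joint_efforts': array([ 1.32266828e-04, -4.02209902e+01, -2.52272987e+01,  6.94591273e-02,
        3.52316292e-02, -1.14184986e-04]), 'position': array([0.12876479, 0.50892917, 0.4041547 ]), 'tool_rot': array([-1.79984821e+02,  7.08322820e-02,  7.58031183e+01]), 'contact_force': array([ 0.0423487 , -0.29164325, -0.11704858]), 'torque': array([ 0.0221459 , -0.01003692, -0.01219528]), 'finger_gap': 0.08762578887468418}
scene 427.89784197765215 255.6637593080947 191.47583252825697 [ 1.02283887 -0.77705367  1.11954356] [-0.36222914  0.53607383 -0.76250567]
top 373.518832413477 250.14279452774483 196.21780354425672 [ 0.39989682 -0.06919222  1.2506605 ] [ 0.09975118  0.01918208 -0.9948275 ]
tray scene [([171.7, 278.2], 0.63)]
tray top [([201.3, 191.4], 0.94), ([149.7, 130.7], 0.24)]
tray_grooves scene []
tray_grooves top [([200.2, 183.2]
[... 496 characters left out ...]
1.0], 0.22)]
rake_tines top [([199.1, 322.8], 0.56)]
rest scene [([210.4, 157.2], 0.9), ([280.3, 86.4], 0.68), ([255.2, 199.8], 0.63)]
rest top [([202.1, 318.6], 0.95), ([264.4, 407.0], 0.75), ([272.6, 310.7], 0.66)]
rod1 scene [([157.6, 282.0], 0.65), ([157.9, 288.8], 0.63), ([163.1, 275.6], 0.42), ([170.4, 270.6], 0.39)]
rod1 top [([207.0, 194.3], 0.55), ([202.1, 211.0], 0.42), ([202.1, 185.8], 0.41), ([202.2, 177.2], 0.39)]
cup scene [([302.0, 260.7], 0.86), ([313.9, 165.9], 0.26)]
cup top [([132.2, 328.9], 0.91)]
weight scene [([264.5, 153.5], 0.65)]
weight top [([229.5, 358.5], 0.81)]
red_sauce scene [([260.0, 305.5], 0.56)]
red_sauce top [([129.0, 271.4], 0.92), ([202.5, 175.8], 0.15)]
```

Run:
```python
import cv2
a=cv2.imread('pics/scene0.png');cv2.imwrite('pics/sb.png',cv2.resize(a,(800,600),interpolation=cv2.INTER_CUBIC))
a=cv2.imread('pics/top0.png');cv2.imwrite('pics/tb.png',cv2.resize(a,(800,600),interpolation=cv2.INTER_CUBIC))
```

```text
(no output)
```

View pics/sb.png

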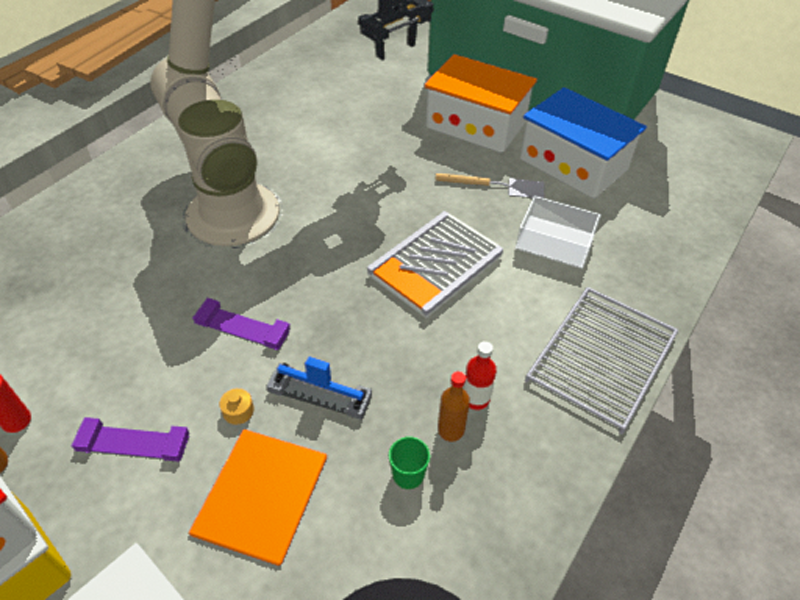

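View pics/tb.png

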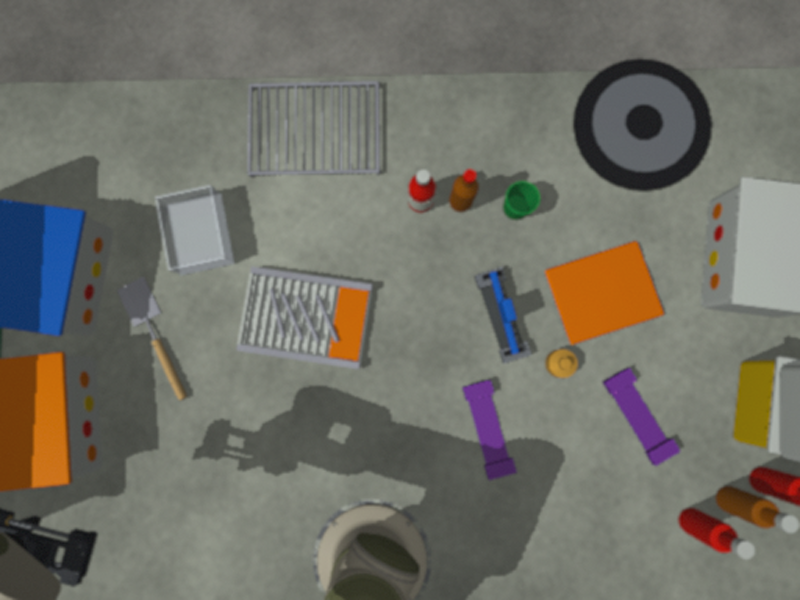

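The blue rake sits on the grey rest at top (500,313)/1.5625 = (320,200). The two purple blocks at roughly (313,274) and (410,266) are look-alikes, so I'll leave them alone. The tray is at about (196,203), with its landing on the right, so combing runs left (roughly world +y). Next I'll enlarge crops to measure.

Run:
```python
import cv2,numpy as np
def crop(f,x0,y0,w,h,k,o):
    a=cv2.imread(f)[y0:y0+h,x0:x0+w]; a=cv2.resize(a,None,fx=k,fy=k,interpolation=cv2.INTER_CUBIC)
    for i in range(0,w,10): cv2.putText(a,str(x0+i),(i*k,8),0,.3,(0,0,255),1); cv2.line(a,(i*k,10),(i*k,14),(0,0,255),1)
    for i in range(10,h,10): cv2.putText(a,str(y0+i),(0,i*k+4),0,.3,(0,0,255),1)
    cv2.imwrite(o,a)
crop('pics/top0.png',145,165,100,75,8,'pics/c1.png')
crop('pics/top0.png',290,165,60,70,8,'pics/c2.png')
crop('pics/scene0.png',225,130,100,75,8,'pics/c3.png')
crop('pics/scene0.png',160,220,85,60,8,'pics/c4.png')
```

```text
(no output)
```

View pics/c1.png

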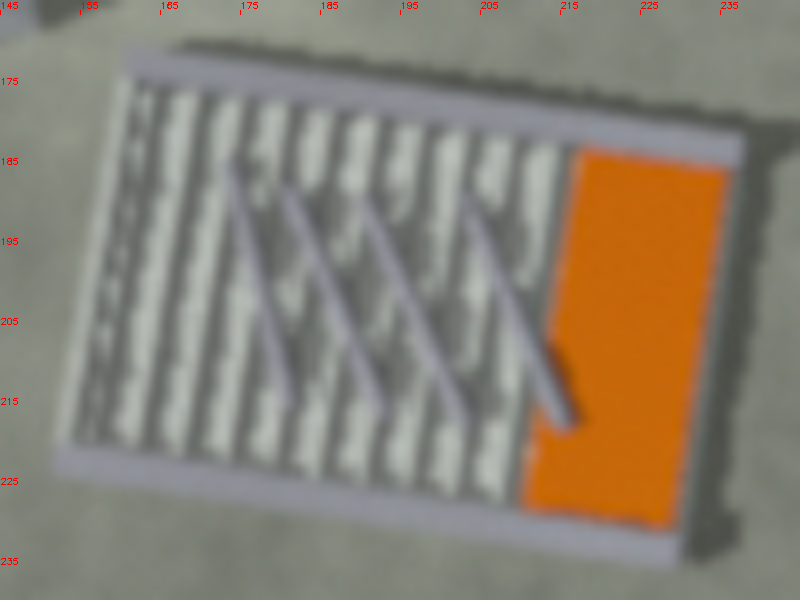

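View pics/c2.png

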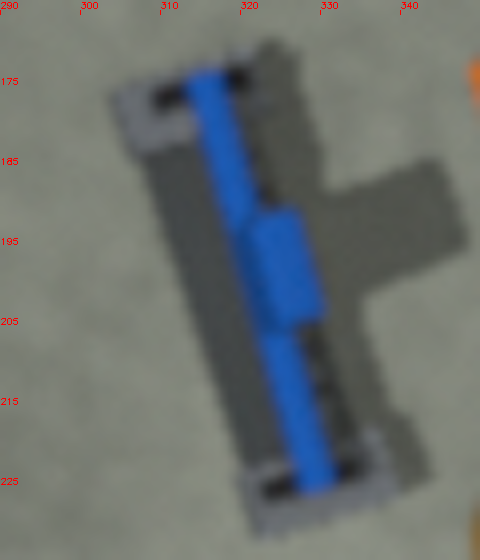

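View pics/c3.png

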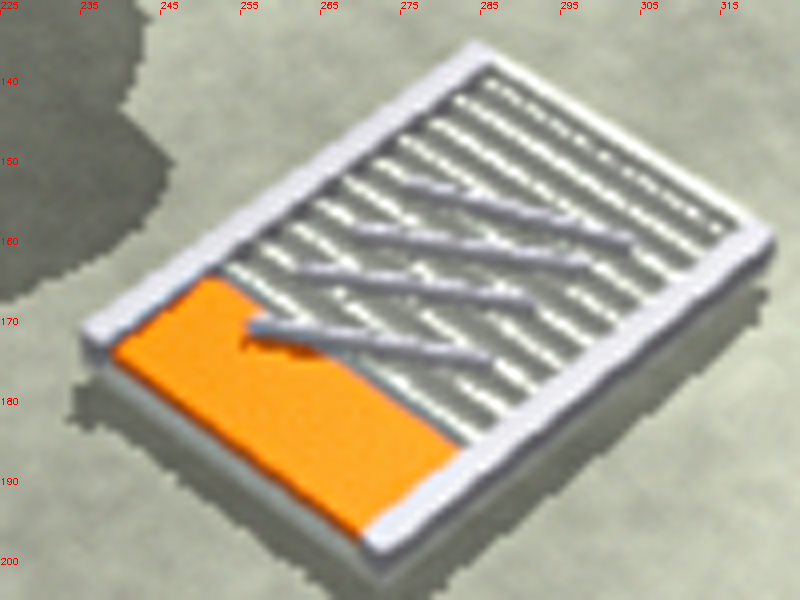

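View pics/c4.png

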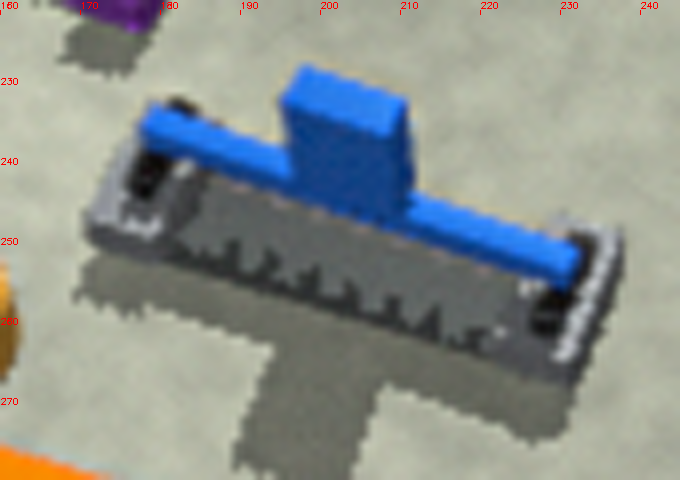

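```bash
cat > fit.py <<'E'
from h import *
from scipy.optimize import least_squares
S={n:snap(n) for n in ('scene','top')}
f=lambda c,o:((c[0]+.5)/8-.5+o[0],(c[1]+.5)/8-.5+o[1])
def fit(obs,x0,free_z=True,fixz=None):
    # obs: (cam, local xyz, pix)
    def r(p):
        c,s=np.cos(p[2]),np.sin(p[2]); out=[]
        z=p[3] if fixz is None else fixz
        for n,l,u in obs:
            X=np.array([p[0]+c*l[0]-s*l[1],p[1]+s*l[0]+c*l[1],z+l[2]])
            out+=list(proj(S[n],X)-u)
        return np.array(out)
    q=least_squares(r,x0,loss='soft_l1'); return q.x,r(q.x).reshape(-1,2)
T=(145,165);C=(225,130)
tray=[('top',(.09,.13,.0245),f((130,48),T)),('top',(.09,-.13,.0245),f((745,130),T)),('top',(-.09,-.13,.0245),f((683,565),T)),('top',(-.09,.13,.0245),f((55,472),T)),
('scene',(.09,-.13,.0245),f((372,542),C)),('scene',(-.09,-.13,.0245),f((83,325),C)),('scene',(.09,.13,.0245),f((775,235),C)),('scene',(-.09,.13,.0245),f((478,40),C))]
p,r=fit(tray,[.4,.1,0,.01]); print('tray',p,np.degrees(p[2]));print(r.round(1).tolist())
for n in S:
  q,r=fit([o for o in tray if o[0]==n],[.4,.1,0,.01],fixz=.009);print(n,q[:3]);
# rake: grip block top corners z=.082, and head ends z=.026
T=(290,165);C=(160,220)
# approx: rake x axis direction? find by rays
m={'rest':[(-1)]}
s=S['top']
for nm,u in (('headA',f((205,72),T)),('headB',f((318,492),T))): print(nm,atz(s,*u,.051+.0))
for nm,u in (('gA',f((298,208),T)),('gB',f((325,318),T)),('gC',f((272,325),T)),('gD',f((248,215),T))): print(nm,atz(s,*u,.107))
s=S['scene']
for nm,u in (('gTL',f((282,92),C)),('gT',f((302,66),C)),('gTR',f((407,100),C)),('gBR',f((388,136),C))): print('sc',nm,atz(s,*u,.107))
for nm,u in (('rest outer',f((85,230),C)),('rest',f((140,128),C)),('r',f((620,232),C)),('r2',f((578,372),C))): print('sc',nm,atz(s,*u,.025))
s=S['top']
for nm,u in (('restTL',f((108,95),T)),('BL',f((255,538),T)),('BR',f((400,490),T)),('bl-in',f((240,465),T)),('br-in',f((378,428),T))): print('top',nm,atz(s,*u,.025))
E
python3 fit.py
```

```text
tray [ 0.50293502  0.13514862 -0.15997586  0.01125272] -9.165941450259044
[[-0.1, -0.5], [0.7, 0.6], [-0.0, 0.7], [-0.2, 0.4], [1.7, 1.3], [-0.4, 0.1], [0.7, -0.5], [0.0, -0.2]]
scene [ 0.49983014  0.1365505  -0.17557256]
top [ 0.50416877  0.13586497 -0.15281925]
headA [ 0.5912061  -0.25739479  0.051     ]
headB [ 0.42133708 -0.2975609   0.051     ]
gA [ 0.52903345 -0.28269696  0.107     ]
gB [ 0.48659561 -0.29166367  0.107     ]
gC [ 0.48415976 -0.27140349  0.107     ]
gD [ 0.5265788  -0.26350442  0.107     ]
sc gTL [ 0.48480127 -0.28891635  0.107     ]
sc gT [ 0.48329339 -0.27598529  0.107     ]
sc gTR [ 0.52351266 -0.26569724  0.107     ]
sc gBR [ 0.52776254 -0.28172987  0.107     ]
sc rest outer [ 0.42178251 -0.34053431  0.025     ]
sc rest [ 0.4076861  -0.29385703  0.025     ]
sc r [ 0.58620707 -0.22501229  0.025     ]
sc r2 [ 0.60952089 -0.2822802   0.025     ]
top restTL [ 0.58629994 -0.22125396  0.025     ]
top BL [ 0.40343014 -0.27639487  0.025     ]
top BR [ 0.42224613 -0.33577903  0.025     ]
top bl-in [ 0.43312803 -0.27117591  0.025     ]
top br-in [ 0.44755819 -0.32771196  0.025     ]
```

```bash
cat > rfit.py <<'E'
from h import *
from scipy.optimize import minimize
S={n:snap(n) for n in ('scene','top')}
polys=[]
def box2(x0,x1,y0,y1,z): return np.array([(x0,y0,z),(x1,y0,z),(x1,y1,z),(x0,y1,z)])
L=[(1,box2(-.076,.076,-.055,.124,.0135)),(2,box2(-.076,.076,-.125,-.062,.0185)),
   (3,box2(-.09,-.076,-.13,.13,.0245)),(3,box2(.076,.09,-.13,.13,.0245)),(4,box2(-.076,.076,.124,.13,.0245))]
K=8
def cost(p,names=('scene','top'),draw=False):
    c,s=np.cos(p[2]),np.sin(p[2]);R=np.array([[c,-s,0],[s,c,0],[0,0,1]]);tot=0
    for n in names:
        im=S[n]['pixels'].astype(float);u0,v0,w,h=ROI[n]
        lab=np.zeros((h*K,w*K),np.uint8)
        for k,P in L:
            q=np.array([proj(S[n],R@l+[p[0],p[1],p[3]]) for l in P]); q=(q+.5-[u0,v0])*K-.5
            cv2.fillPoly(lab,[np.round(q*16).astype(np.int32)],int(k),shift=4)
        W=np.stack([cv2.resize((lab==k).astype(np.float32),(w,h),interpolation=cv2.INTER_AREA) for k in range(5)],-1).reshape(-1,5)
        W=np.stack([cv2.GaussianBlur(x.reshape(h,w),(0,0),.5).ravel() for x in W.T],-1)
        I=im[v0:v0+h,u0:u0+w].reshape(-1,3)
        sol=np.linalg.lstsq(W,I,rcond=None)[0]; e=(W@sol-I)
        tot+=np.sqrt((e**2).sum(1)+100).sum()
        if draw:
            a=cv2.resize(S[n]['pixels'][v0:v0+h,u0:u0+w],None,fx=8,fy=8,interpolation=cv2.INTER_CUBIC)
            for k,P in L:
                q=np.array([proj(S[n],R@l+[p[0],p[1],p[3]]) for l in P]); q=(q+.5-[u0,v0])*8-.5
                cv2.polylines(a,[np.round(q*16).astype(np.int32)],True,(0,0,255),1,shift=4)
            cv2.imwrite(f'pics/fit_{n}.png',a)
    return tot/1000
ROI={'top':(148,168,95,70),'scene':(230,130,95,75)}
sc=np.array([.01,.01,.05,.01])
for names in (('top',),('scene',),('top','scene')):
    x0=np.array([.5025,.1355,-.155,.010])
    g=lambda q:cost(x0+q*sc,names)
    q=minimize(g,np.zeros(4),method='Nelder-Mead',options=dict(initial_simplex=np.vstack([np.zeros(4),np.eye(4)*.5]),xatol=.01,fatol=1e-4,maxiter=300))
    print(names,(x0+q.x*sc).round(4),np.degrees((x0+q.x*sc)[2]).round(2),q.fun)
P=x0+q.x*sc; cost(P,draw=True)
c,s=np.cos(P[2]),np.sin(P[2])
t=S['top']
for k,(a,b) in enumerate([((228,165),(287,405)),((287,188),(380,415)),((365,195),(462,422)),((465,195),(572,428))]):
    for e in (a,b):
        X=atz(t,(e[0]+.5)/8-.5+145,(e[1]+.5)/8-.5+165,P[3]+.0235)-[P[0],P[1],P[3]]
        print('rodA%d'%k,np.round([c*X[0]+s*X[1],-s*X[0]+c*X[1]],3))
for q in ('cup','weight','red_sauce','dark_sauce','spare_tub','orange_lid'):
    r=cams.mark_of('top',q)
    if r: print(q,atz(t,r[0]['position'][1],r[0]['position'][0],0).round(3),r[0]['confidence'])
E
python3 rfit.py
```

```text
('top',) [ 0.502   0.1374 -0.1558  0.0124] -8.93 182.5926387588297
('scene',) [ 0.5024  0.1335 -0.1551  0.0123] -8.89 345.53977836966516
('top', 'scene') [ 0.5013  0.1371 -0.1569  0.0087] -8.99 532.0067959135147
rodA0 [0.049 0.08 ]
rodA0 [-0.045  0.04 ]
rodA1 [0.043 0.054]
rodA1 [-0.044  0.001]
rodA2 [0.045 0.022]
rodA2 [-0.042 -0.033]
rodA3 [ 0.05  -0.019]
rodA3 [-0.038 -0.078]
cup [ 0.737 -0.313  0.   ] 0.84
weight [ 0.406 -0.399  0.   ] 0.61
red_sauce [ 0.76  -0.105  0.   ] 0.66
dark_sauce [ 0.762 -0.198  0.   ] 0.91
spare_tub [0.685 0.366 0.   ] 0.75
orange_lid [ 0.546 -0.499  0.   ] 0.62
```

View pics/fit_top.png

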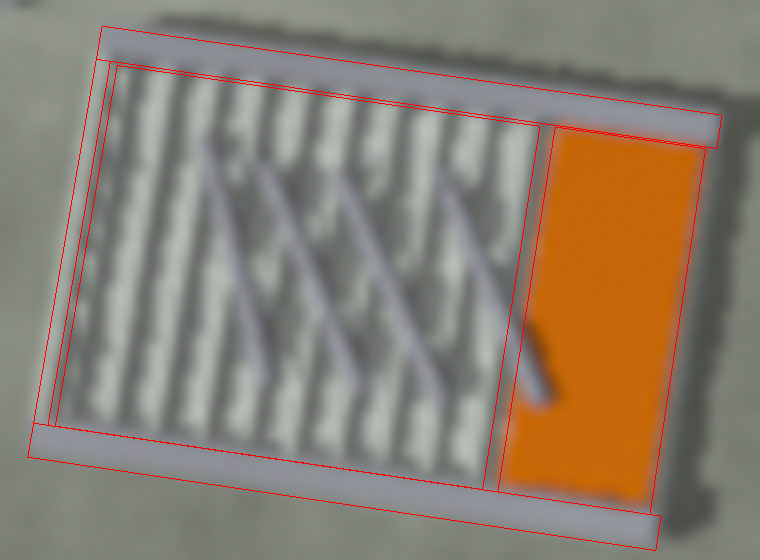

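View pics/fit_scene.png

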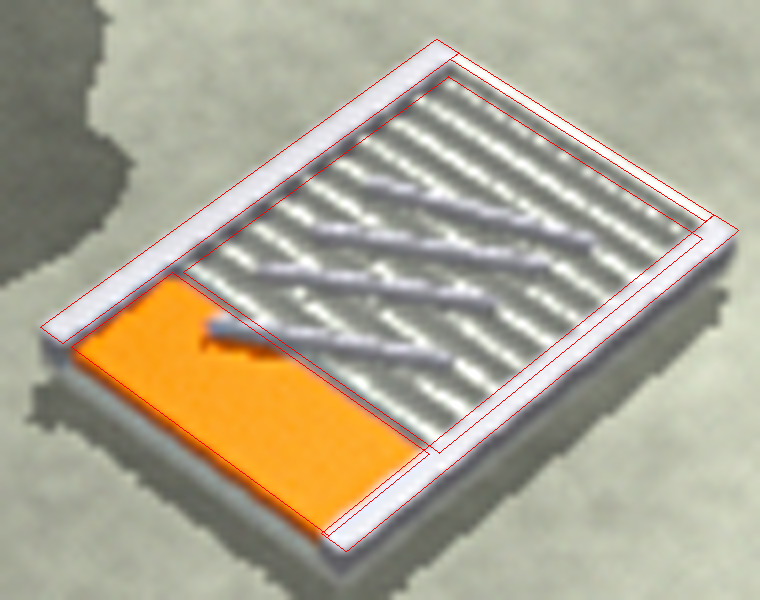

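drive_tool(
  motion=[
    {"slide": [0, 0, 0], "twist": 0, "grip": 1},
  ],
)

```text
time_s: 1.9
position: [0.1288, 0.509, 0.4047]
tool_rot: [-180.0, -0.0, 75.8]
contact_force: [1.2, -0.4, -0.5]
finger_gap: 0.0883
```

The overlay matches the tray edges to about 0.3 px: tray origin about (0.502, 0.137), yaw -9.0°, origin height about 10 mm. The rake grip is at (0.506, -0.2776) with yaw 13.3°, and no bystander is nearby. I'll move above the rake.

drive_tool(
  motion=[
    {"slide": [-0.67, 0.5586, 0], "twist": -27.5, "grip": 1},
    {"slide": [-0.67, 0.5586, 0], "twist": -27.5, "grip": 1},
    {"slide": [-0.67, 0.5586, 0], "twist": -27.5, "grip": 1},
    {"slide": [-0.67, 0.5586, 0], "twist": -27.5, "grip": 1},
    {"slide": [-0.67, 0.5586, 0], "twist": -27.5, "grip": 1},
    {"slide": [-0.67, 0.5586, 0], "twist": -27.5, "grip": 1},
    {"slide": [-0.67, 0.5586, 0], "twist": -27.5, "grip": 1},
    {"slide": [-0.67, 0.5586, 0], "twist": -27.5, "grip": 1},
  ],
)

```text
time_s: 2.7
position: [0.2961, 0.1599, 0.4053]
tool_rot: [179.9, 0.0, 103.3]
contact_force: [0.8, 0.4, 0.5]
finger_gap: 0.0879
```

```bash
cat > go.py <<'E'
import sys,numpy as np
from scipy.spatial.transform import Rotation as Ro
from rig import sensors
def st():
    o=sensors.get_obs();print('t',round(o['time_s'],2),'p',np.round(o['position'],4),'rot',np.round(o['tool_rot'],2),'F',np.round(o['contact_force'],2),'T',np.round(o['torque'],2),'gap',round(o['finger_gap'],4),'J',np.round(o['joints'],1)); return o
def to(x,y,z,yaw):
    o=st();R=Ro.from_euler('xyz',o['tool_rot'],degrees=True).as_matrix()
    d=R.T@(np.array([x,y,z])-o['position']); tw=-((yaw-o['tool_rot'][2]+180)%360-180)
    print('slide',d.round(4).tolist(),'twist',round(tw,2))
if __name__=='__main__':
    if len(sys.argv)>4: to(*map(float,sys.argv[1:5]))
    else: st()
E
python3 go.py .506 -.2776 .32 103.3
```

```text
t 2.7 p [0.2961 0.1599 0.4053] rot [1.7993e+02 1.0000e-02 1.0333e+02] F [0.8  0.4  0.54] T [ 0.06 -0.01  0.04] gap 0.0879 J [  8.1  -7.2 113.6   0.   73.5 -95.2]
slide [-0.474, 0.1033, 0.0854] twist 0.03
```

drive_tool(
  motion=[
    {"slide": [-0.474, 0.1033, 0.03], "twist": 0, "grip": 1},
    {"slide": [-0.474, 0.1033, 0.03], "twist": 0, "grip": 1},
    {"slide": [-0.474, 0.1033, 0.03], "twist": 0, "grip": 1},
    {"slide": [-0.474, 0.1033, 0.05], "twist": 0, "grip": 1},
    {"slide": [-0.474, 0.1033, 0.05], "twist": 0, "grip": 1},
    {"slide": [-0.474, 0.1033, 0.05], "twist": 0, "grip": 1},
    {"slide": [-0.474, 0.1033, 0.05], "twist": 0, "grip": 1},
    {"slide": [-0.474, 0.1033, 0.05], "twist": 0, "grip": 1},
  ],
)

```text
time_s: 3.5
position: [0.4681, -0.1995, 0.3658]
tool_rot: [179.9, 0.0, 103.3]
contact_force: [1.2, 0.2, 1.0]
finger_gap: 0.0881
```

```bash
python3 go.py .506 -.2776 .32 103.3
```

```text
t 3.5 p [ 0.4681 -0.1995  0.3658] rot [1.7992e+02 1.0000e-02 1.0330e+02] F [1.22 0.23 0.97] T [ 0.05  0.02 -0.  ] gap 0.0881 J [-3.630e+01  1.780e+01  9.200e+01  1.000e-01  7.010e+01 -1.396e+02]
slide [-0.0847, 0.0189, 0.0459] twist -0.0
```

drive_tool(
  motion=[
    {"slide": [-0.0847, 0.0189, 0.046], "twist": 0, "grip": 1},
    {"slide": [-0.0847, 0.0189, 0.046], "twist": 0, "grip": 1},
    {"slide": [-0.0847, 0.0189, 0.046], "twist": 0, "grip": 1},
    {"slide": [-0.0847, 0.0189, 0.046], "twist": 0, "grip": 1},
    {"slide": [-0.0847, 0.0189, 0.046], "twist": 0, "grip": 1},
  ],
)

```text
time_s: 4.0
position: [0.5059, -0.2767, 0.3209]
tool_rot: [179.9, 0.1, 103.3]
contact_force: [1.0, -0.6, -0.1]
finger_gap: 0.088
```

```bash
python3 go.py .506 -.2776 .234 103.3
python3 - <<'E'
from h import *
k=7
for n,(x,y,w,h) in {'top':(285,150,80,80),'scene':(160,190,100,80)}.items():
    s=snap(n);cv2.imwrite(f'pics/g_{n}.png',cv2.resize(s['pixels'][y:y+h,x:x+w],None,fx=k,fy=k,interpolation=cv2.INTER_CUBIC))
E
```

```text
t 4.0 p [ 0.5059 -0.2767  0.3209] rot [1.7987e+02 7.0000e-02 1.0334e+02] F [ 1.   -0.62 -0.06] T [ 0.05  0.01 -0.01] gap 0.088 J [-4.030e+01  2.860e+01  8.320e+01  1.000e-01  6.810e+01 -1.437e+02]
slide [-0.0008, -0.0003, 0.0869] twist 0.04
```

View pics/g_scene.png

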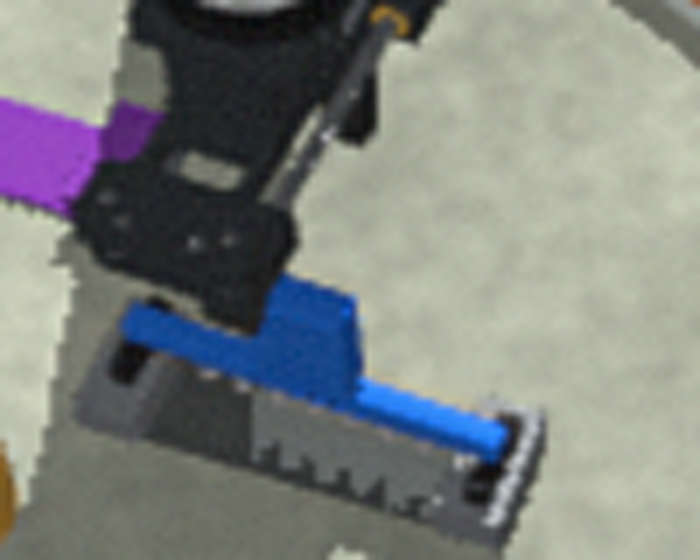

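View pics/g_top.png

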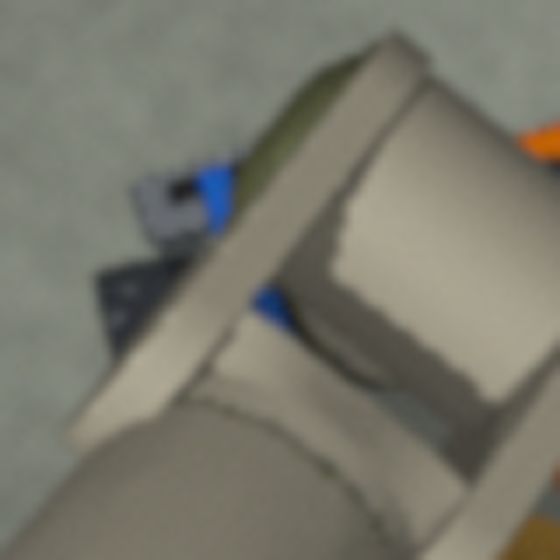

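The near finger sits in front of the grip in the scene crop, the grip lies between the two jaws, and alignment looks consistent. I'll descend, then close gently.

drive_tool(
  motion=[
    {"slide": [-0.001, 0, 0.03], "twist": 0, "grip": 1},
    {"slide": [-0.001, 0, 0.06], "twist": 0, "grip": 1},
    {"slide": [-0.001, 0, 0.08], "twist": 0, "grip": 1},
    {"slide": [-0.001, 0, 0.087], "twist": 0, "grip": 1},
    {"slide": [-0.001, 0, 0.087], "twist": 0, "grip": 1},
  ],
)

```text
time_s: 4.6
position: [0.5064, -0.2771, 0.2347]
tool_rot: [179.8, 0.1, 103.4]
contact_force: [-0.6, -0.1, 0.4]
finger_gap: 0.0885
```

drive_tool(
  motion=[
    {"slide": [0, 0, 0], "twist": 0, "grip": -0.3},
    {"slide": [0, 0, 0], "twist": 0, "grip": -0.45},
    {"slide": [0, 0, 0], "twist": 0, "grip": -0.6},
    {"slide": [0, 0, 0], "twist": 0, "grip": -0.8},
    {"slide": [0, 0, 0], "twist": 0, "grip": -1},
    {"slide": [0, 0, 0], "twist": 0, "grip": -1},
  ],
  grip_force=5,
)

```text
time_s: 5.2
position: [0.5064, -0.2772, 0.2348]
tool_rot: [179.8, 0.1, 103.4]
contact_force: [-0.2, -0.4, -0.5]
finger_gap: 0.0419
```

```bash
python3 go.py
```

```text
t 5.2 p [ 0.5064 -0.2772  0.2348] rot [1.7983e+02 1.1000e-01 1.0339e+02] F [-0.19 -0.36 -0.48] T [ 0.04 -0.02 -0.02] gap 0.0419 J [-4.030e+01  3.470e+01  8.760e+01  1.000e-01  5.750e+01 -1.438e+02]
```

drive_tool(
  motion=[
    {"slide": [0, 0, 0], "twist": 0, "grip": -1},
    {"slide": [0, 0, 0], "twist": 0, "grip": -1},
    {"slide": [0, 0, 0], "twist": 0, "grip": -1},
    {"slide": [0, 0, 0], "twist": 0, "grip": -1},
    {"slide": [0, 0, 0], "twist": 0, "grip": -1},
  ],
)

```text
time_s: 5.7
position: [0.5065, -0.2772, 0.2348]
tool_rot: [179.8, 0.1, 103.4]
contact_force: [0.1, -0.5, -0.4]
finger_gap: 0.0202
```

```bash
python3 go.py
```

```text
t 5.7 p [ 0.5065 -0.2772  0.2348] rot [1.7984e+02 1.2000e-01 1.0339e+02] F [ 0.06 -0.54 -0.42] T [-0.02  0.01  0.08] gap 0.0202 J [-4.030e+01  3.470e+01  8.760e+01  1.000e-01  5.750e+01 -1.438e+02]
```

drive_tool(
  motion=[
    {"slide": [0, 0, 0], "twist": 0, "grip": -1},
    {"slide": [0, 0, 0], "twist": 0, "grip": -1},
    {"slide": [0, 0, -0.01], "twist": 0, "grip": -1},
    {"slide": [0, 0, -0.03], "twist": 0, "grip": -1},
    {"slide": [0, 0, -0.05], "twist": 0, "grip": -1},
    {"slide": [0, 0, -0.06], "twist": 0, "grip": -1},
    {"slide": [0, 0, -0.06], "twist": 0, "grip": -1},
  ],
  grip_force=40,
)

```text
time_s: 6.4
position: [0.5064, -0.2771, 0.2962]
tool_rot: [179.8, 0.2, 103.4]
contact_force: [0.4, -0.7, -2.0]
finger_gap: 0.0194
```

```bash
python3 - <<'E'
import numpy as np
# landing target rake y=-0.100 in tray frame
p=np.array([.502,.137]);a=np.radians(-9.0)
R=np.array([[np.cos(a),-np.sin(a)],[np.sin(a),np.cos(a)]])
for y in (-.103,-.1,.1): print(y,p+R@[0,y])
E
python3 go.py 0.4859 0.0353 .295 81.0;  python3 - <<'E'
from h import *
k=7
for n,(x,y,w,h) in {'scene':(160,190,100,80)}.items():
    s=snap(n);cv2.imwrite(f'pics/h_{n}.png',cv2.resize(s['pixels'][y:y+h,x:x+w],None,fx=k,fy=k,interpolation=cv2.INTER_CUBIC))
E
```

```text
-0.103 [0.48588725 0.0352681 ]
-0.1 [0.48635655 0.03823117]
0.1 [0.51764345 0.23576883]
t 6.4 p [ 0.5064 -0.2771  0.2962] rot [179.75   0.23 103.39] F [ 0.43 -0.67 -2.03] T [0.01 0.01 0.  ] gap 0.0194 J [-4.030e+01  3.020e+01  8.470e+01  1.000e-01  6.480e+01 -1.437e+02]
slide [0.3087, 0.0525, 0.0002] twist 22.39
```

View pics/h_scene.png

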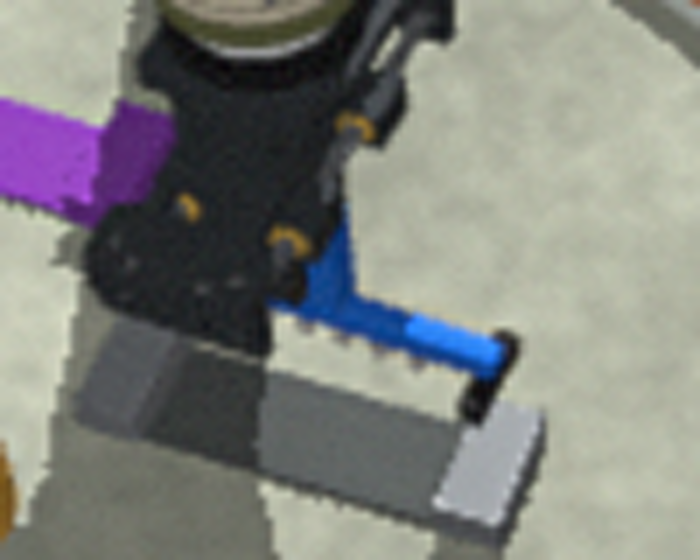

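The rake lifted cleanly: the rest is empty in the crop and Fz changed by about -2 N. Next I'll carry it over the landing.

drive_tool(
  motion=[
    {"slide": [0.04, 0.007, 0], "twist": 3, "grip": -1},
    {"slide": [0.085, 0.0145, 0], "twist": 6, "grip": -1},
    {"slide": [0.13, 0.022, 0], "twist": 10, "grip": -1},
    {"slide": [0.175, 0.03, 0], "twist": 13, "grip": -1},
    {"slide": [0.22, 0.0375, 0], "twist": 17, "grip": -1},
    {"slide": [0.265, 0.045, 0], "twist": 20, "grip": -1},
    {"slide": [0.297, 0.0505, 0], "twist": 22.4, "grip": -1},
    {"slide": [0.3087, 0.0525, 0], "twist": 22.4, "grip": -1},
  ],
)

```text
time_s: 7.25
position: [0.4851, 0.0379, 0.2934]
tool_rot: [179.9, 0.0, 81.1]
contact_force: [-0.5, -0.3, -1.9]
finger_gap: 0.0196
```

drive_tool(
  motion=[
    {"slide": [0, 0, 0], "twist": 0, "grip": -1},
    {"slide": [0, 0, 0], "twist": 0, "grip": -1},
  ],
)

```text
time_s: 7.45
position: [0.4851, 0.0372, 0.2929]
tool_rot: [180.0, 0.1, 81.1]
contact_force: [0.3, -1.1, -2.4]
finger_gap: 0.0194
```

```bash
python3 go.py 0.4859 0.0353 .252 81.0;  python3 - <<'E'
from h import *
k=7
for n,(x,y,w,h) in {'scene':(215,120,110,85),'top':(145,150,110,85)}.items():
    s=snap(n);cv2.imwrite(f'pics/i_{n}.png',cv2.resize(s['pixels'][y:y+h,x:x+w],None,fx=k,fy=k,interpolation=cv2.INTER_CUBIC))
E
```

```text
t 7.45 p [0.4851 0.0372 0.2929] rot [1.7996e+02 5.0000e-02 8.1150e+01] F [ 0.25 -1.05 -2.44] T [ 0.05 -0.03  0.02] gap 0.0194 J [-9.400e+00  2.020e+01  1.008e+02 -1.000e-01  5.890e+01 -9.060e+01]
slide [-0.0017, 0.001, 0.0409] twist 0.15
```

View pics/i_scene.png

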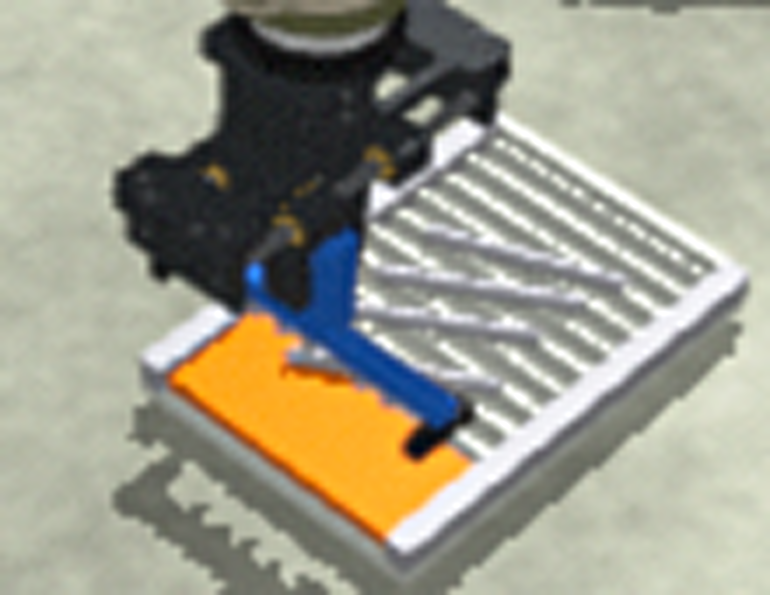

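View pics/i_top.png

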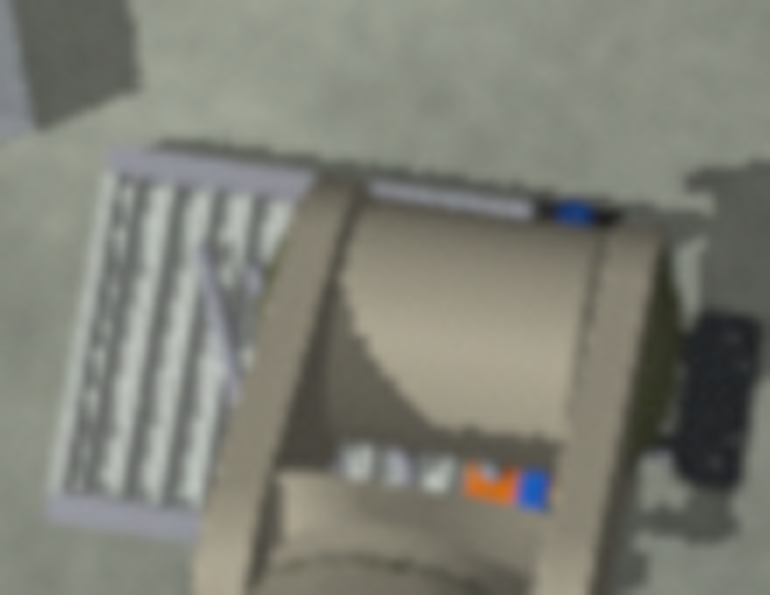

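```bash
cat > fz.py <<'E'
from h import *
def fz(n=6):
    A=[];E=[];P=[]
    for i in range(n):
        cams.snapshot('scene'); o=sensors.get_obs(); A.append(np.r_[o['contact_force'],o['torque']]);E.append(o['joint_efforts']);P.append(np.r_[o['position'],o['tool_rot']])
    A=np.array(A);E=np.array(E);P=np.array(P)
    print('t',round(o['time_s'],2),'F',A.mean(0).round(2),'sd',A.std(0).round(2));print('eff',E.mean(0).round(3),'sd',E.std(0).round(3));print('P',P.mean(0).round(5),'sd',P.std(0).round(5))
if __name__=='__main__':
    import sys; fz(int(sys.argv[1]) if len(sys.argv)>1 else 6)
E
python3 fz.py 8
python3 - <<'E'
from h import *
s=snap('top')
print(atz(s,227.1,178.6,.109),atz(s,227.1,180.3,.109))
E
```

```text
t 7.95 F [-0.22  0.24 -2.29 -0.01 -0.01  0.  ] sd [0.46 0.5  0.44 0.03 0.03 0.02]
eff [-5.0000e-03 -3.9200e+01 -2.2112e+01 -1.7000e-02  7.4000e-02 -8.0000e-03] sd [0.147 0.008 0.029 0.003 0.002 0.004]
P [4.851900e-01 3.718000e-02 2.934100e-01 1.799033e+02 4.145000e-02
 8.106401e+01] sd [6.000e-05 3.300e-04 6.000e-05 4.190e-03 3.140e-03 2.124e-02]
[0.56999678 0.02347054 0.109     ] [0.56469332 0.02349434 0.109     ]
```

drive_tool(
  motion=[
    {"slide": [0, 0.001, 0.015], "twist": 0.1, "grip": -1},
    {"slide": [0, 0.001, 0.03], "twist": 0.1, "grip": -1},
    {"slide": [0, 0.001, 0.04], "twist": 0.1, "grip": -1},
    {"slide": [0, 0.001, 0.042], "twist": 0.1, "grip": -1},
    {"slide": [0, 0.001, 0.042], "twist": 0.1, "grip": -1},
  ],
)

```text
time_s: 8.5
position: [0.4862, 0.0376, 0.2515]
tool_rot: [179.9, 0.0, 81.0]
contact_force: [0.5, 0.5, -1.7]
finger_gap: 0.0197
```

```bash
python3 fz.py 6
python3 - <<'E'
from h import *
k=7
for n,(x,y,w,h) in {'scene':(215,120,110,85)}.items():
    s=snap(n);cv2.imwrite(f'pics/j_{n}.png',cv2.resize(s['pixels'][y:y+h,x:x+w],None,fx=k,fy=k,interpolation=cv2.INTER_CUBIC))
E
```

```text
t 8.8 F [ 0.07  0.22 -1.87  0.02 -0.    0.01] sd [0.21 0.29 0.38 0.03 0.04 0.02]
eff [-1.1000e-02 -4.0223e+01 -2.0274e+01 -1.5000e-02  7.3000e-02 -1.0000e-03] sd [0.006 0.221 0.129 0.    0.005 0.   ]
P [4.8629000e-01 3.7540000e-02 2.5198000e-01 1.7984606e+02 3.9040000e-02
 8.1010730e+01] sd [5.000e-05 0.000e+00 8.000e-05 1.014e-02 1.110e-03 1.980e-03]
```

View pics/j_scene.png

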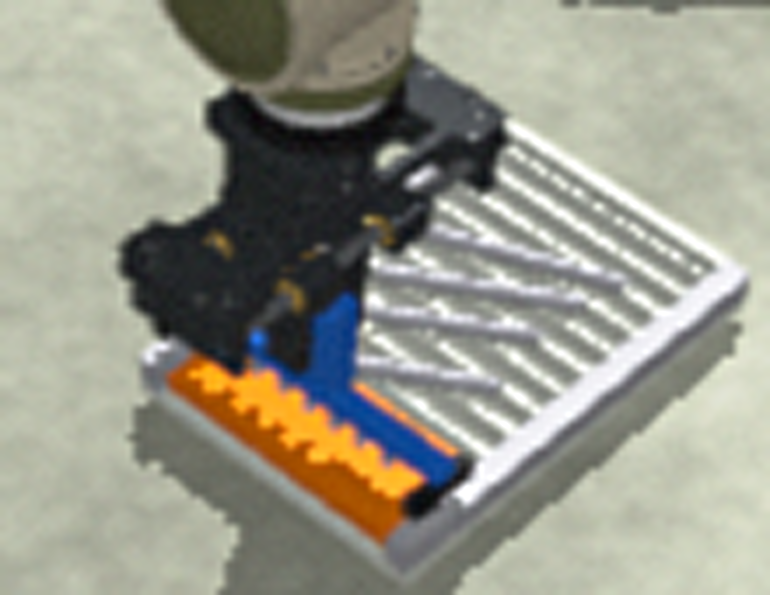

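The rake hangs a little over the landing, with its right runner lined up above the +x rail at crop (440,490). I'll approach in small steps.

drive_tool(
  motion=[
    {"slide": [0, 0, 0.0012], "twist": 0, "grip": -1},
    {"slide": [0, 0, 0.0025], "twist": 0, "grip": -1},
    {"slide": [0, 0, 0.0025], "twist": 0, "grip": -1},
  ],
)

```text
time_s: 9.15
position: [0.4862, 0.0375, 0.2491]
tool_rot: [179.9, 0.0, 81.0]
contact_force: [-0.3, -0.6, -1.7]
finger_gap: 0.0199
```

drive_tool(
  motion=[
    {"slide": [0, 0, 0.0004], "twist": 0, "grip": -1},
    {"slide": [0, 0, 0.0006], "twist": 0, "grip": -1},
  ],
)

```text
time_s: 9.35
position: [0.4862, 0.0376, 0.2484]
tool_rot: [179.9, 0.0, 81.0]
contact_force: [-1.0, 0.4, -2.2]
finger_gap: 0.0194
```

```bash
python3 fz.py 3
```

```text
t 9.5 F [-0.07  0.13 -2.14  0.01  0.01  0.02] sd [0.49 0.47 0.29 0.02 0.03 0.02]
eff [ 2.0000e-03 -4.0560e+01 -2.0219e+01 -1.4000e-02  7.1000e-02 -0.0000e+00] sd [0.006 0.052 0.029 0.    0.002 0.   ]
P [4.861500e-01 3.755000e-02 2.484500e-01 1.798898e+02 3.841000e-02
 8.101017e+01] sd [1.00e-05 1.00e-05 3.00e-05 5.01e-03 9.90e-04 2.25e-03]
```

Above any possible contact so far. Next come 0.3 mm steps, watching the force.

drive_tool(
  motion=[
    {"slide": [0, 0, 0.0003], "twist": 0, "grip": -1},
    {"slide": [0, 0, 0.0006], "twist": 0, "grip": -1},
  ],
)

```text
time_s: 9.7
position: [0.4862, 0.0375, 0.2479]
tool_rot: [179.9, 0.0, 81.0]
contact_force: [0.6, 0.1, -2.1]
finger_gap: 0.0197
```

drive_tool(
  motion=[
    {"slide": [0, 0, 0.0003], "twist": 0, "grip": -1},
    {"slide": [0, 0, 0.0005], "twist": 0, "grip": -1},
  ],
)

```text
time_s: 9.9
position: [0.4862, 0.0375, 0.2473]
tool_rot: [179.9, 0.0, 81.0]
contact_force: [-0.6, 0.4, -2.4]
finger_gap: 0.0194
```

drive_tool(
  motion=[
    {"slide": [0, 0, 0.0003], "twist": 0, "grip": -1},
    {"slide": [0, 0, 0.0005], "twist": 0, "grip": -1},
  ],
)

```text
time_s: 10.1
position: [0.4862, 0.0375, 0.2468]
tool_rot: [179.9, 0.0, 81.0]
contact_force: [0.7, -0.4, -1.6]
finger_gap: 0.0195
```

drive_tool(
  motion=[
    {"slide": [0, 0, 0.0003], "twist": 0, "grip": -1},
    {"slide": [0, 0, 0.0004], "twist": 0, "grip": -1},
  ],
)

```text
time_s: 10.3
position: [0.4862, 0.0375, 0.2464]
tool_rot: [179.9, 0.0, 81.0]
contact_force: [1.3, -0.1, -1.7]
finger_gap: 0.0194
```

drive_tool(
  motion=[
    {"slide": [0, 0, 0.0003], "twist": 0, "grip": -1},
    {"slide": [0, 0, 0.0004], "twist": 0, "grip": -1},
  ],
)

```text
time_s: 10.5
position: [0.4862, 0.0375, 0.2459]
tool_rot: [179.9, 0.0, 81.0]
contact_force: [0.1, 0.1, -2.5]
finger_gap: 0.0195
```

drive_tool(
  motion=[
    {"slide": [0, 0, 0.0003], "twist": 0, "grip": -1},
    {"slide": [0, 0, 0.0004], "twist": 0, "grip": -1},
  ],
)

```text
time_s: 10.7
position: [0.4862, 0.0375, 0.2455]
tool_rot: [179.9, 0.0, 81.0]
contact_force: [-0.2, -0.2, -2.3]
finger_gap: 0.0195
```

drive_tool(
  motion=[
    {"slide": [0, 0, 0.0003], "twist": 0, "grip": -1},
    {"slide": [0, 0, 0.0004], "twist": 0, "grip": -1},
  ],
)

```text
time_s: 10.9
position: [0.4861, 0.0376, 0.2451]
tool_rot: [179.9, 0.0, 81.0]
contact_force: [0.0, 0.6, -2.2]
finger_gap: 0.0197
```

drive_tool(
  motion=[
    {"slide": [0, 0, 0.0003], "twist": 0, "grip": -1},
    {"slide": [0, 0, 0.0004], "twist": 0, "grip": -1},
  ],
)

```text
time_s: 11.1
position: [0.4861, 0.0375, 0.2446]
tool_rot: [179.9, 0.0, 81.0]
contact_force: [-0.4, 0.2, -2.1]
finger_gap: 0.0196
```

drive_tool(
  motion=[
    {"slide": [0, 0, 0.0003], "twist": 0, "grip": -1},
    {"slide": [0, 0, 0.0004], "twist": 0, "grip": -1},
  ],
)

```text
time_s: 11.3
position: [0.4861, 0.0375, 0.2442]
tool_rot: [179.9, 0.0, 81.0]
contact_force: [-0.1, -0.6, -1.8]
finger_gap: 0.0195
```

drive_tool(
  motion=[
    {"slide": [0, 0, 0.0003], "twist": 0, "grip": -1},
    {"slide": [0, 0, 0.0004], "twist": 0, "grip": -1},
  ],
)

```text
time_s: 11.5
position: [0.4861, 0.0376, 0.2438]
tool_rot: [179.9, 0.0, 81.0]
contact_force: [-0.1, -0.3, -2.0]
finger_gap: 0.0194
```

drive_tool(
  motion=[
    {"slide": [0, 0, 0.0003], "twist": 0, "grip": -1},
    {"slide": [0, 0, 0.0004], "twist": 0, "grip": -1},
  ],
)

```text
time_s: 11.7
position: [0.4861, 0.0376, 0.2433]
tool_rot: [179.9, 0.0, 81.0]
contact_force: [0.5, 0.5, -1.0]
finger_gap: 0.02
```

```bash
python3 fz.py 4
```

```text
t 11.9 F [ 0.39  0.33 -2.29 -0.01 -0.01 -0.02] sd [0.24 0.54 0.39 0.01 0.01 0.02]
eff [ 1.0000e-03 -4.0701e+01 -1.9982e+01 -1.4000e-02  7.3000e-02 -0.0000e+00] sd [0.003 0.023 0.013 0.    0.001 0.   ]
P [4.8611000e-01 3.7550000e-02 2.4336000e-01 1.7990786e+02 3.8130000e-02
 8.1008680e+01] sd [1.00e-05 1.00e-05 2.00e-05 2.94e-03 9.50e-04 1.92e-03]
```

No contact yet.

drive_tool(
  motion=[
    {"slide": [0, 0, 0.0003], "twist": 0, "grip": -1},
    {"slide": [0, 0, 0.0004], "twist": 0, "grip": -1},
  ],
)

```text
time_s: 12.1
position: [0.4861, 0.0376, 0.2429]
tool_rot: [179.9, 0.0, 81.0]
contact_force: [0.2, 0.3, -2.7]
finger_gap: 0.02
```

drive_tool(
  motion=[
    {"slide": [0, 0, 0.0003], "twist": 0, "grip": -1},
    {"slide": [0, 0, 0.0004], "twist": 0, "grip": -1},
  ],
)

```text
time_s: 12.3
position: [0.4861, 0.0375, 0.2425]
tool_rot: [179.9, 0.0, 81.0]
contact_force: [-0.2, -0.0, -2.2]
finger_gap: 0.0195
```

drive_tool(
  motion=[
    {"slide": [0, 0, 0.0003], "twist": 0, "grip": -1},
    {"slide": [0, 0, 0.0004], "twist": 0, "grip": -1},
  ],
)

```text
time_s: 12.5
position: [0.4861, 0.0376, 0.2421]
tool_rot: [179.9, 0.0, 81.0]
contact_force: [-0.5, -0.2, -2.2]
finger_gap: 0.0197
```

drive_tool(
  motion=[
    {"slide": [0, 0, 0.0003], "twist": 0, "grip": -1},
    {"slide": [0, 0, 0.0004], "twist": 0, "grip": -1},
  ],
)

```text
time_s: 12.7
position: [0.4861, 0.0375, 0.2416]
tool_rot: [179.9, 0.0, 81.0]
contact_force: [-0.1, -0.1, -3.2]
finger_gap: 0.0197
```

drive_tool(
  motion=[
    {"slide": [0, 0, 0.0003], "twist": 0, "grip": -1},
    {"slide": [0, 0, 0.0004], "twist": 0, "grip": -1},
  ],
)

```text
time_s: 12.9
position: [0.4861, 0.0375, 0.2412]
tool_rot: [179.9, 0.0, 81.0]
contact_force: [0.6, -0.4, -2.2]
finger_gap: 0.02
```

drive_tool(
  motion=[
    {"slide": [0, 0, 0.0003], "twist": 0, "grip": -1},
    {"slide": [0, 0, 0.0004], "twist": 0, "grip": -1},
  ],
)

```text
time_s: 13.1
position: [0.4862, 0.0375, 0.2411]
tool_rot: [179.9, 0.0, 81.0]
contact_force: [-0.7, -0.7, 2.1]
finger_gap: 0.0197
```

```bash
python3 fz.py 5;python3 - <<'E'
from h import *
k=7
for n,(x,y,w,h) in {'scene':(215,120,110,85)}.items():
    s=snap(n);cv2.imwrite(f'pics/k_{n}.png',cv2.resize(s['pixels'][y:y+h,x:x+w],None,fx=k,fy=k,interpolation=cv2.INTER_CUBIC))
E
```

```text
t 13.35 F [-0.72  0.3   2.79  0.01  0.08 -0.01] sd [0.35 0.31 0.76 0.03 0.02 0.05]
eff [-6.6000e-02 -3.8547e+01 -1.8767e+01 -9.0000e-03 -3.5000e-02 -0.0000e+00] sd [0.008 0.293 0.161 0.001 0.011 0.   ]
P [4.8619000e-01 3.7530000e-02 2.4107000e-01 1.7988267e+02 3.8570000e-02
 8.1008020e+01] sd [1.00e-05 1.00e-05 1.00e-05 1.93e-03 4.90e-04 1.03e-03]
```

View pics/k_scene.png

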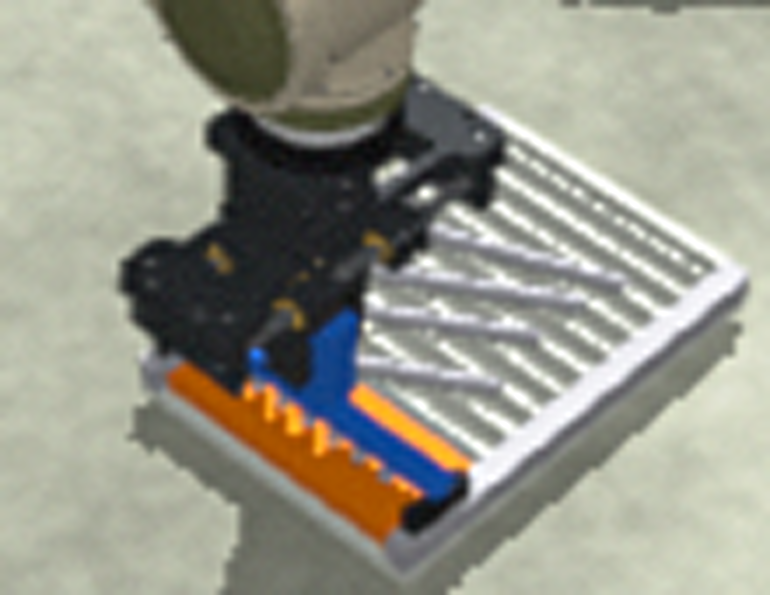

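Contact is made: z stopped at 0.2411 with about 5 N on the rails, and the +x runner is fully on its rail at crop (437,500). Now I'll comb in short calls along tool x (tray +y).

drive_tool(
  motion=[
    {"slide": [0.002, 0, 0.0002], "twist": 0, "grip": -1},
    {"slide": [0.004, 0, 0.0002], "twist": 0, "grip": -1},
    {"slide": [0.006, 0, 0.0002], "twist": 0, "grip": -1},
  ],
)

```text
time_s: 13.7
position: [0.4873, 0.0436, 0.2411]
tool_rot: [179.8, 0.0, 81.0]
contact_force: [-0.6, -1.3, 5.5]
finger_gap: 0.0197
```

```bash
python3 fz.py 3
```

```text
t 13.85 F [ 0.69  0.32  5.12  0.09 -0.05 -0.03] sd [0.47 0.71 0.29 0.09 0.02 0.04]
eff [-3.1100e-01 -3.7407e+01 -1.7684e+01 -1.1600e-01  1.5300e-01  1.3000e-02] sd [0.059 0.017 0.026 0.16  0.004 0.027]
P [4.8729000e-01 4.3750000e-02 2.4105000e-01 1.7984325e+02 2.7400000e-02
 8.1020620e+01] sd [1.00e-05 5.00e-05 0.00e+00 9.90e-04 8.78e-03 3.01e-03]
```

drive_tool(
  motion=[
    {"slide": [0.002, 0, 0.0001], "twist": 0, "grip": -1},
    {"slide": [0.004, 0, 0.0001], "twist": 0, "grip": -1},
    {"slide": [0.006, 0, 0.0001], "twist": 0, "grip": -1},
    {"slide": [0.008, 0, 0.0001], "twist": 0, "grip": -1},
  ],
)

```text
time_s: 14.25
position: [0.4886, 0.0518, 0.241]
tool_rot: [179.8, 0.0, 81.0]
contact_force: [0.1, -0.9, 5.6]
finger_gap: 0.0195
```

drive_tool(
  motion=[
    {"slide": [0.002, 0, -0.0001], "twist": 0, "grip": -1},
    {"slide": [0.004, 0, -0.0001], "twist": 0, "grip": -1},
    {"slide": [0.006, 0, -0.0001], "twist": 0, "grip": -1},
    {"slide": [0.008, 0, -0.0001], "twist": 0, "grip": -1},
  ],
)

```text
time_s: 14.65
position: [0.4898, 0.0599, 0.2411]
tool_rot: [179.8, 0.0, 81.0]
contact_force: [0.0, -0.9, 3.8]
finger_gap: 0.0198
```

drive_tool(
  motion=[
    {"slide": [0.002, 0, 0], "twist": 0, "grip": -1},
    {"slide": [0.004, 0, 0], "twist": 0, "grip": -1},
    {"slide": [0.006, 0, 0], "twist": 0, "grip": -1},
    {"slide": [0.008, 0, 0], "twist": 0, "grip": -1},
  ],
)

```text
time_s: 15.05
position: [0.4911, 0.0679, 0.241]
tool_rot: [179.8, 0.0, 81.0]
contact_force: [-1.8, -1.3, 2.9]
finger_gap: 0.0195
```

drive_tool(
  motion=[
    {"slide": [0.002, 0, 5e-05], "twist": 0, "grip": -1},
    {"slide": [0.004, 0, 5e-05], "twist": 0, "grip": -1},
    {"slide": [0.006, 0, 5e-05], "twist": 0, "grip": -1},
    {"slide": [0.008, 0, 5e-05], "twist": 0, "grip": -1},
  ],
)

```text
time_s: 15.45
position: [0.4924, 0.076, 0.2411]
tool_rot: [179.8, 0.0, 81.0]
contact_force: [-1.0, -1.1, 4.7]
finger_gap: 0.0197
```

```bash
cat > look.py <<'E'
from h import *
import sys
k=7
for n,(x,y,w,h) in {'scene':(215,120,110,85)}.items():
    s=snap(n);cv2.imwrite(f'pics/{sys.argv[1]}_{n}.png',cv2.resize(s['pixels'][y:y+h,x:x+w],None,fx=k,fy=k,interpolation=cv2.INTER_CUBIC))
E
python3 fz.py 2; python3 look.py l
```

```text
t 15.55 F [-0.05  0.3   4.29  0.07 -0.01 -0.  ] sd [0.04 0.91 0.14 0.08 0.01 0.  ]
eff [-4.0300e-01 -3.8636e+01 -1.8162e+01 -8.5000e-02  1.1000e-01  1.1000e-02] sd [0.06  0.007 0.015 0.169 0.003 0.031]
P [4.9242000e-01 7.6150000e-02 2.4106000e-01 1.7982907e+02 9.2700000e-03
 8.1029790e+01] sd [0.00e+00 4.00e-05 1.00e-05 2.01e-03 5.95e-03 1.45e-03]
```

View pics/l_scene.png

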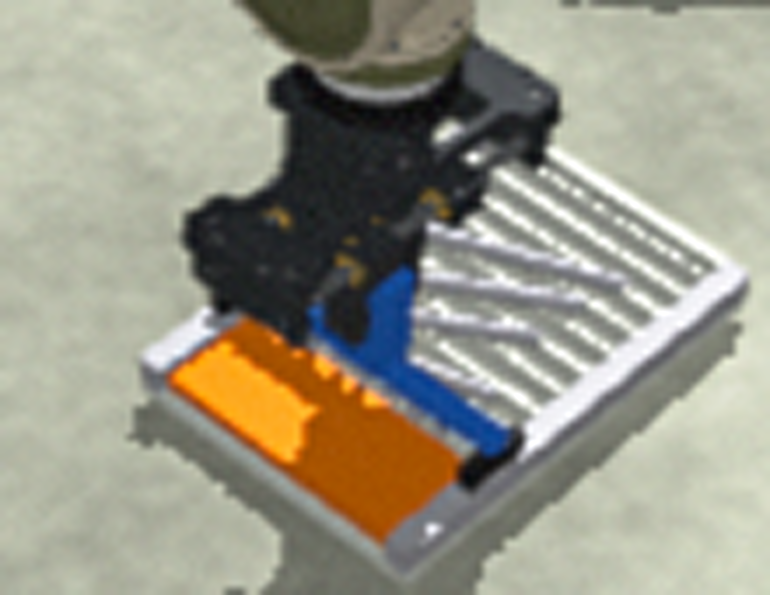

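Runners are still on the rails and the first rod is turning ahead of the rake (crop (470,385)). Continuing.

drive_tool(
  motion=[
    {"slide": [0.002, 0, 0], "twist": 0, "grip": -1},
    {"slide": [0.004, 0, 0], "twist": 0, "grip": -1},
    {"slide": [0.006, 0, 0], "twist": 0, "grip": -1},
    {"slide": [0.008, 0, 0], "twist": 0, "grip": -1},
  ],
)

```text
time_s: 16.0
position: [0.4937, 0.0841, 0.2411]
tool_rot: [179.8, 0.0, 81.0]
contact_force: [-0.3, -1.3, 4.3]
finger_gap: 0.0197
```

drive_tool(
  motion=[
    {"slide": [0.002, 0, 0], "twist": 0, "grip": -1},
    {"slide": [0.004, 0, 0], "twist": 0, "grip": -1},
    {"slide": [0.006, 0, 0], "twist": 0, "grip": -1},
  ],
)

```text
time_s: 16.3
position: [0.4946, 0.0902, 0.2411]
tool_rot: [179.8, 0.0, 81.0]
contact_force: [-0.0, -1.0, 4.0]
finger_gap: 0.0196
```

drive_tool(
  motion=[
    {"slide": [0.002, 0, 0], "twist": 0, "grip": -1},
    {"slide": [0.004, 0, 0], "twist": 0, "grip": -1},
    {"slide": [0.006, 0, 0], "twist": 0, "grip": -1},
  ],
)

```text
time_s: 16.6
position: [0.4956, 0.0963, 0.2411]
tool_rot: [179.8, 0.0, 81.0]
contact_force: [-0.0, -0.8, 4.8]
finger_gap: 0.0193
```

```bash
python3 look.py m
```

```text
(no output)
```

View pics/m_scene.png

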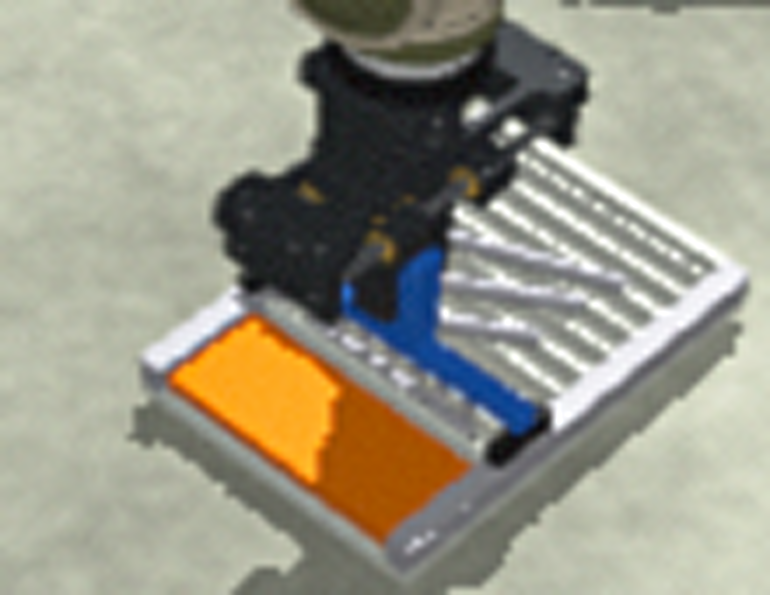

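drive_tool(
  motion=[
    {"slide": [0.002, 0, 0], "twist": 0, "grip": -1},
    {"slide": [0.004, 0, 0], "twist": 0, "grip": -1},
    {"slide": [0.006, 0, 0], "twist": 0, "grip": -1},
  ],
)

```text
time_s: 16.95
position: [0.4966, 0.1026, 0.2411]
tool_rot: [179.8, -0.0, 81.0]
contact_force: [0.1, -1.1, 4.5]
finger_gap: 0.0198
```

drive_tool(
  motion=[
    {"slide": [0.002, 0, 0], "twist": 0, "grip": -1},
    {"slide": [0.004, 0, 0], "twist": 0, "grip": -1},
    {"slide": [0.006, 0, 0], "twist": 0, "grip": -1},
  ],
)

```text
time_s: 17.25
position: [0.4975, 0.1087, 0.2411]
tool_rot: [179.8, -0.0, 81.0]
contact_force: [-0.7, -0.5, 4.0]
finger_gap: 0.0194
```

drive_tool(
  motion=[
    {"slide": [0.002, 0, 0], "twist": 0, "grip": -1},
    {"slide": [0.004, 0, 0], "twist": 0, "grip": -1},
    {"slide": [0.006, 0, 0], "twist": 0, "grip": -1},
  ],
)

```text
time_s: 17.55
position: [0.4985, 0.1148, 0.2411]
tool_rot: [179.8, -0.0, 81.0]
contact_force: [-0.7, -0.9, 4.8]
finger_gap: 0.0198
```

```bash
python3 fz.py 2;python3 look.py n
```

```text
t 17.65 F [0.19 0.63 3.98 0.07 0.02 0.01] sd [0.3  0.57 0.31 0.11 0.02 0.01]
eff [-3.8800e-01 -3.9946e+01 -1.8491e+01 -5.8000e-02  8.4000e-02  1.2000e-02] sd [0.04  0.008 0.008 0.167 0.015 0.03 ]
P [ 4.9848000e-01  1.1496000e-01  2.4108000e-01  1.7982239e+02
 -1.8400000e-02  8.1045340e+01] sd [1.00e-05 4.00e-05 1.00e-05 1.41e-03 7.17e-03 1.13e-03]
```

View pics/n_scene.png

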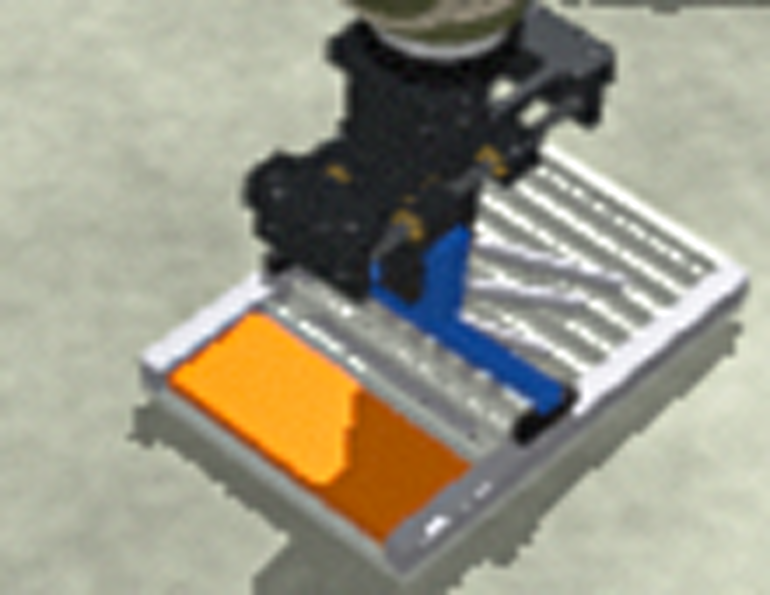

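A rod seems to lie in a groove behind the rake, a grey line near crop (400,370). Continuing.

drive_tool(
  motion=[
    {"slide": [0.002, 0, 0], "twist": 0, "grip": -1},
    {"slide": [0.004, 0, 0], "twist": 0, "grip": -1},
    {"slide": [0.006, 0, 0], "twist": 0, "grip": -1},
  ],
)

```text
time_s: 18.0
position: [0.4994, 0.1209, 0.241]
tool_rot: [179.8, -0.0, 81.0]
contact_force: [-0.7, -2.5, 5.1]
finger_gap: 0.0196
```

drive_tool(
  motion=[
    {"slide": [0.002, 0, -5e-05], "twist": 0, "grip": -1},
    {"slide": [0.004, 0, -5e-05], "twist": 0, "grip": -1},
    {"slide": [0.006, 0, -5e-05], "twist": 0, "grip": -1},
  ],
)

```text
time_s: 18.3
position: [0.5004, 0.127, 0.2411]
tool_rot: [179.8, -0.0, 81.0]
contact_force: [0.4, -0.9, 4.5]
finger_gap: 0.0196
```

drive_tool(
  motion=[
    {"slide": [0.002, 0, 0], "twist": 0, "grip": -1},
    {"slide": [0.004, 0, 0], "twist": 0, "grip": -1},
    {"slide": [0.006, 0, 0], "twist": 0, "grip": -1},
  ],
)

```text
time_s: 18.6
position: [0.5013, 0.1331, 0.2411]
tool_rot: [179.8, -0.0, 81.0]
contact_force: [-0.4, -0.3, 4.4]
finger_gap: 0.0197
```

drive_tool(
  motion=[
    {"slide": [0.002, 0, 0], "twist": 0, "grip": -1},
    {"slide": [0.004, 0, 0], "twist": 0, "grip": -1},
    {"slide": [0.006, 0, 0], "twist": 0, "grip": -1},
  ],
)

```text
time_s: 18.9
position: [0.5023, 0.1392, 0.2411]
tool_rot: [179.8, -0.0, 81.0]
contact_force: [-0.7, -1.2, 4.5]
finger_gap: 0.02
```

```bash
python3 look.py o
```

```text
(no output)
```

View pics/o_scene.png

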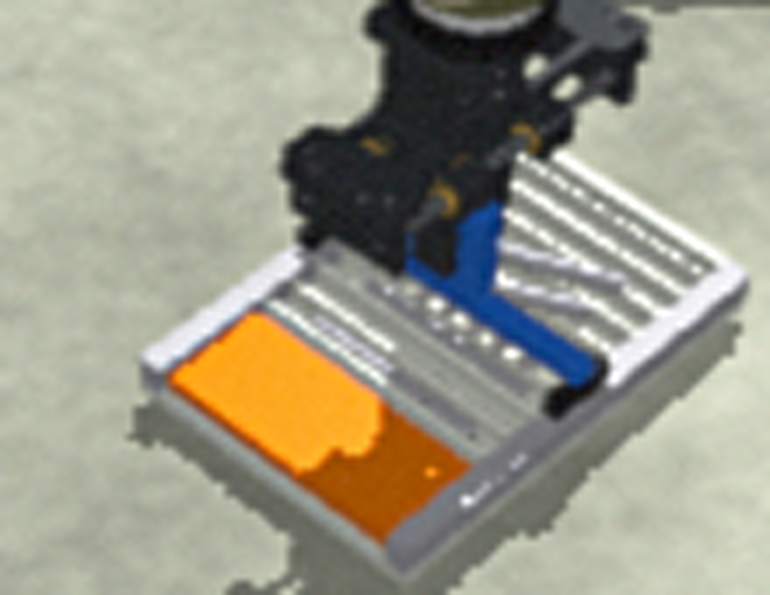

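The first rod lies in the first groove (crop (350,345)) and things behind the rake look flat. Continuing.

drive_tool(
  motion=[
    {"slide": [0.002, 0, 0], "twist": 0, "grip": -1},
    {"slide": [0.004, 0, 0], "twist": 0, "grip": -1},
    {"slide": [0.006, 0, 0], "twist": 0, "grip": -1},
  ],
)

```text
time_s: 19.25
position: [0.5032, 0.1455, 0.2411]
tool_rot: [179.8, -0.0, 81.0]
contact_force: [0.1, -1.7, 3.0]
finger_gap: 0.0195
```

drive_tool(
  motion=[
    {"slide": [0.002, 0, 5e-05], "twist": 0, "grip": -1},
    {"slide": [0.004, 0, 5e-05], "twist": 0, "grip": -1},
    {"slide": [0.006, 0, 5e-05], "twist": 0, "grip": -1},
  ],
)

```text
time_s: 19.55
position: [0.5042, 0.1516, 0.2411]
tool_rot: [179.8, -0.0, 81.1]
contact_force: [0.4, -1.0, 4.2]
finger_gap: 0.0192
```

drive_tool(
  motion=[
    {"slide": [0.002, 0, 0], "twist": 0, "grip": -1},
    {"slide": [0.004, 0, 0], "twist": 0, "grip": -1},
    {"slide": [0.006, 0, 0], "twist": 0, "grip": -1},
  ],
)

```text
time_s: 19.85
position: [0.5052, 0.1577, 0.241]
tool_rot: [179.8, -0.0, 81.0]
contact_force: [0.4, -0.5, 3.8]
finger_gap: 0.0192
```

drive_tool(
  motion=[
    {"slide": [0.002, 0, 0], "twist": 0, "grip": -1},
    {"slide": [0.004, 0, 0], "twist": 0, "grip": -1},
    {"slide": [0.006, 0, 0], "twist": 0, "grip": -1},
  ],
)

```text
time_s: 20.15
position: [0.5061, 0.1638, 0.2411]
tool_rot: [179.8, -0.0, 81.0]
contact_force: [0.4, -1.4, 4.2]
finger_gap: 0.0195
```

```bash
python3 look.py p
```

```text
(no output)
```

View pics/p_scene.png

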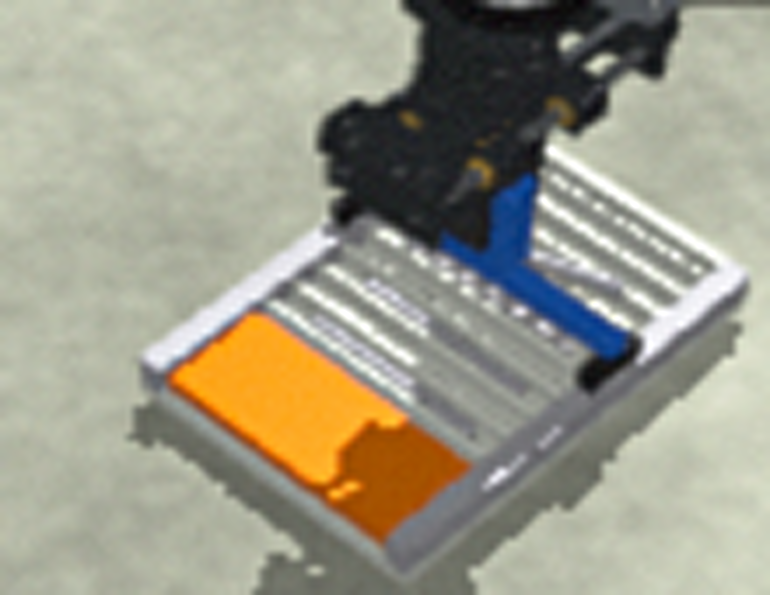

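Two rods now lie in grooves: groove 1 from crop (320,325) to (470,430), groove 3 from (370,285) to (530,390). Continuing; rake at y ≈ +27 mm.

drive_tool(
  motion=[
    {"slide": [0.002, 0, 0], "twist": 0, "grip": -1},
    {"slide": [0.004, 0, 0], "twist": 0, "grip": -1},
    {"slide": [0.006, 0, 0], "twist": 0, "grip": -1},
  ],
)

```text
time_s: 20.5
position: [0.5071, 0.1701, 0.2411]
tool_rot: [179.8, -0.0, 81.1]
contact_force: [-0.2, -0.4, 3.5]
finger_gap: 0.0197
```

drive_tool(
  motion=[
    {"slide": [0.002, 0, 0], "twist": 0, "grip": -1},
    {"slide": [0.004, 0, 0], "twist": 0, "grip": -1},
    {"slide": [0.006, 0, 0], "twist": 0, "grip": -1},
  ],
)

```text
time_s: 20.8
position: [0.5081, 0.1762, 0.2411]
tool_rot: [179.8, -0.0, 81.1]
contact_force: [0.8, -0.6, 4.2]
finger_gap: 0.0196
```

drive_tool(
  motion=[
    {"slide": [0.002, 0, 0], "twist": 0, "grip": -1},
    {"slide": [0.004, 0, 0], "twist": 0, "grip": -1},
    {"slide": [0.006, 0, 0], "twist": 0, "grip": -1},
  ],
)

```text
time_s: 21.1
position: [0.509, 0.1823, 0.2411]
tool_rot: [179.8, -0.0, 81.1]
contact_force: [0.0, -1.2, 4.1]
finger_gap: 0.0199
```

drive_tool(
  motion=[
    {"slide": [0.002, 0, 0], "twist": 0, "grip": -1},
    {"slide": [0.004, 0, 0], "twist": 0, "grip": -1},
    {"slide": [0.006, 0, 0], "twist": 0, "grip": -1},
  ],
)

```text
time_s: 21.4
position: [0.51, 0.1884, 0.2411]
tool_rot: [179.8, -0.0, 81.1]
contact_force: [-0.2, -0.7, 4.1]
finger_gap: 0.02
```

```bash
python3 look.py q
```

```text
(no output)
```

View pics/q_scene.png

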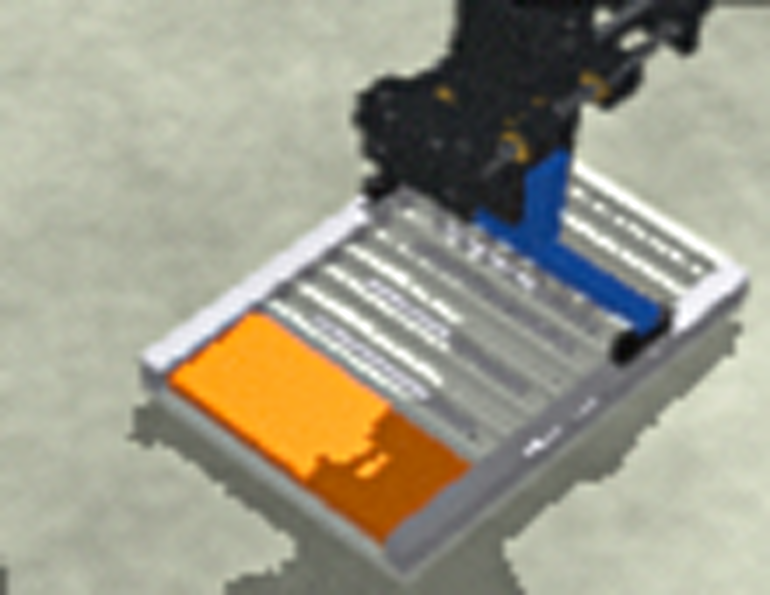

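Three rods are down: groove 1, groove 3, and groove 5 (crop (500,290)). Continuing to the far end.

drive_tool(
  motion=[
    {"slide": [0.002, 0, 0], "twist": 0, "grip": -1},
    {"slide": [0.004, 0, 0], "twist": 0, "grip": -1},
    {"slide": [0.006, 0, 0], "twist": 0, "grip": -1},
  ],
)

```text
time_s: 21.75
position: [0.5109, 0.1947, 0.2411]
tool_rot: [179.8, -0.0, 81.1]
contact_force: [-0.2, -0.6, 4.0]
finger_gap: 0.0199
```

drive_tool(
  motion=[
    {"slide": [0.002, 0, 0], "twist": 0, "grip": -1},
    {"slide": [0.004, 0, 0], "twist": 0, "grip": -1},
    {"slide": [0.006, 0, 0], "twist": 0, "grip": -1},
  ],
)

```text
time_s: 22.05
position: [0.5119, 0.2008, 0.2411]
tool_rot: [179.8, -0.0, 81.1]
contact_force: [0.1, -1.7, 4.5]
finger_gap: 0.0198
```

drive_tool(
  motion=[
    {"slide": [0.002, 0, 0], "twist": 0, "grip": -1},
    {"slide": [0.004, 0, 0], "twist": 0, "grip": -1},
    {"slide": [0.006, 0, 0], "twist": 0, "grip": -1},
  ],
)

```text
time_s: 22.35
position: [0.5129, 0.2069, 0.2411]
tool_rot: [179.8, -0.0, 81.1]
contact_force: [0.2, -1.2, 4.8]
finger_gap: 0.0201
```

drive_tool(
  motion=[
    {"slide": [0.002, 0, 0], "twist": 0, "grip": -1},
    {"slide": [0.004, 0, 0], "twist": 0, "grip": -1},
    {"slide": [0.006, 0, 0], "twist": 0, "grip": -1},
  ],
)

```text
time_s: 22.65
position: [0.5138, 0.213, 0.2411]
tool_rot: [179.8, -0.0, 81.1]
contact_force: [-0.1, -0.3, 4.5]
finger_gap: 0.0195
```

```bash
python3 look.py r
```

```text
(no output)
```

View pics/r_scene.png

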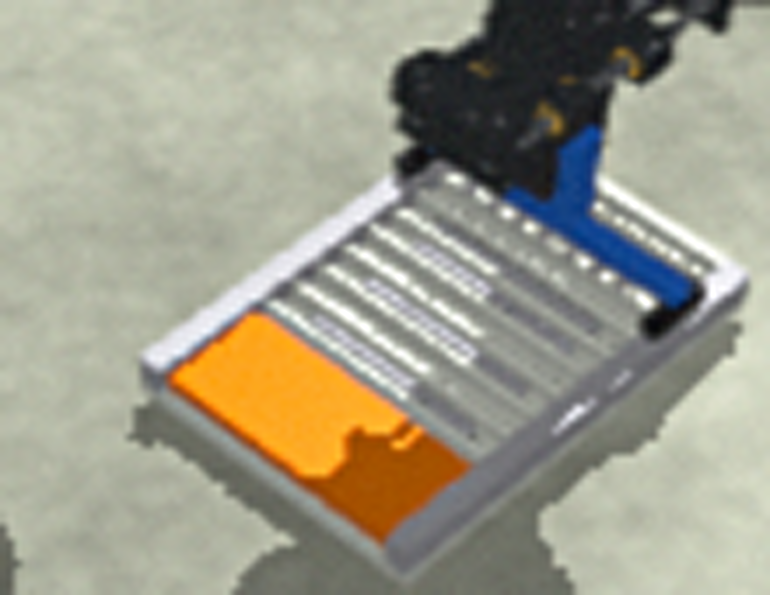

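drive_tool(
  motion=[
    {"slide": [0.002, 0, 0], "twist": 0, "grip": -1},
    {"slide": [0.004, 0, 0], "twist": 0, "grip": -1},
    {"slide": [0.006, 0, 0], "twist": 0, "grip": -1},
  ],
)

```text
time_s: 23.0
position: [0.5148, 0.2193, 0.2411]
tool_rot: [179.8, -0.1, 81.1]
contact_force: [0.3, -1.7, 3.8]
finger_gap: 0.0197
```

drive_tool(
  motion=[
    {"slide": [0.002, 0, 0], "twist": 0, "grip": -1},
    {"slide": [0.004, 0, 0], "twist": 0, "grip": -1},
    {"slide": [0.006, 0, 0], "twist": 0, "grip": -1},
  ],
)

```text
time_s: 23.3
position: [0.5157, 0.2254, 0.2411]
tool_rot: [179.8, -0.0, 81.1]
contact_force: [-0.2, -2.1, 3.4]
finger_gap: 0.0198
```

drive_tool(
  motion=[
    {"slide": [0.002, 0, 0], "twist": 0, "grip": -1},
    {"slide": [0.004, 0, 0], "twist": 0, "grip": -1},
    {"slide": [0.006, 0, 0], "twist": 0, "grip": -1},
  ],
)

```text
time_s: 23.6
position: [0.5167, 0.2315, 0.2411]
tool_rot: [179.8, -0.1, 81.1]
contact_force: [0.0, -1.6, 3.6]
finger_gap: 0.0197
```

drive_tool(
  motion=[
    {"slide": [0.002, 0, 0], "twist": 0, "grip": -1},
    {"slide": [0.004, 0, 0], "twist": 0, "grip": -1},
    {"slide": [0.004, 0, 0], "twist": 0, "grip": -1},
  ],
)

```text
time_s: 23.9
position: [0.5173, 0.2357, 0.2411]
tool_rot: [179.8, -0.1, 81.1]
contact_force: [-0.7, 0.7, 4.4]
finger_gap: 0.0197
```

```bash
python3 fz.py 3;python3 look.py s
```

```text
t 24.05 F [-0.16  0.98  3.49  0.14 -0.01 -0.05] sd [0.1  0.34 0.44 0.03 0.01 0.02]
eff [-4.2900e-01 -4.5629e+01 -1.9775e+01 -1.6100e-01  1.3800e-01  9.0000e-03] sd [0.003 0.012 0.002 0.016 0.009 0.005]
P [ 5.172800e-01  2.355900e-01  2.410900e-01  1.798140e+02 -7.922000e-02
  8.107695e+01] sd [1.00e-05 4.00e-05 0.00e+00 1.34e-03 2.53e-03 1.18e-03]
```

View pics/s_scene.png

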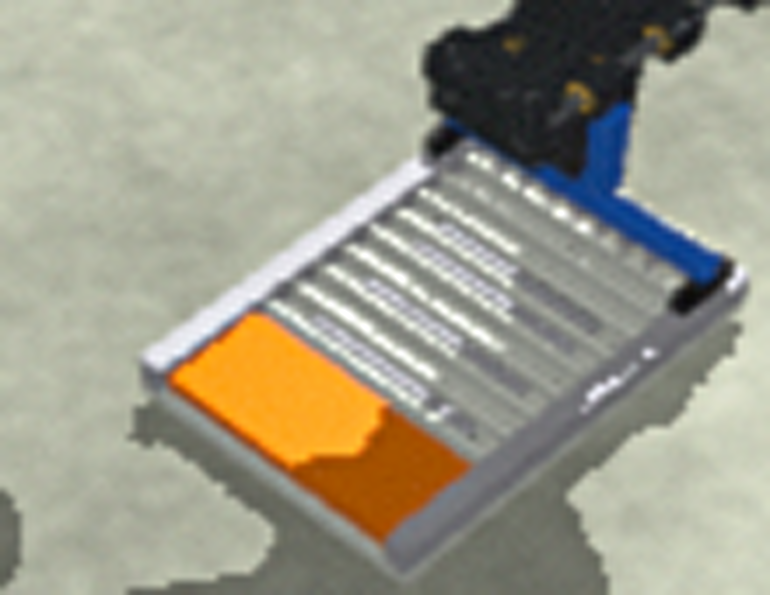

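All four rods lie in grooves of their own: crop lines near (390,375), (450,340), (495,300) and (520,270). The rake bears with about 5.7 N at y ≈ +100 mm. I'll lift and carry it back.

drive_tool(
  motion=[
    {"slide": [0, 0, -0.002], "twist": 0, "grip": -1},
    {"slide": [0, 0, -0.01], "twist": 0, "grip": -1},
    {"slide": [0, 0, -0.03], "twist": 0, "grip": -1},
    {"slide": [0, 0, -0.05], "twist": 0, "grip": -1},
    {"slide": [0, 0, -0.06], "twist": 0, "grip": -1},
    {"slide": [0, 0, -0.06], "twist": 0, "grip": -1},
  ],
)

```text
time_s: 24.7
position: [0.5171, 0.2355, 0.3022]
tool_rot: [179.7, -0.1, 81.1]
contact_force: [-0.4, 0.2, -2.8]
finger_gap: 0.0197
```

```bash
python3 go.py 0.5065 -0.2772 0.3 103.39
```

```text
t 24.7 p [0.5171 0.2355 0.3022] rot [ 1.7971e+02 -1.1000e-01  8.1070e+01] F [-0.38  0.2  -2.8 ] T [ 0.   -0.04  0.03] gap 0.0197 J [ 12.7  28.8  86.   -0.   64.9 -68.4]
slide [-0.5081, 0.069, 0.0016] twist -22.32
```

drive_tool(
  motion=[
    {"slide": [-0.03, 0.004, 0], "twist": -2, "grip": -1},
    {"slide": [-0.07, 0.0095, 0], "twist": -4, "grip": -1},
    {"slide": [-0.11, 0.015, 0], "twist": -6, "grip": -1},
    {"slide": [-0.15, 0.02, 0], "twist": -8, "grip": -1},
    {"slide": [-0.19, 0.026, 0], "twist": -10, "grip": -1},
    {"slide": [-0.23, 0.031, 0], "twist": -12, "grip": -1},
    {"slide": [-0.26, 0.0353, 0], "twist": -14, "grip": -1},
    {"slide": [-0.28, 0.038, 0], "twist": -15, "grip": -1},
  ],
)

```text
time_s: 25.5
position: [0.5108, -0.0491, 0.3008]
tool_rot: [179.8, -0.1, 96.0]
contact_force: [0.2, 0.7, -1.9]
finger_gap: 0.0199
```

```bash
python3 go.py 0.5065 -0.2772 0.3 103.39
```

```text
t 25.5 p [ 0.5108 -0.0491  0.3008] rot [ 1.7978e+02 -6.0000e-02  9.6040e+01] F [ 0.21  0.65 -1.94] T [ 0.07 -0.04 -0.  ] gap 0.0199 J [ -18.6   22.6   95.9    0.2   61.4 -114.7]
slide [-0.2264, -0.0283, 0.0005] twist -7.35
```

drive_tool(
  motion=[
    {"slide": [-0.03, -0.004, 0], "twist": -1, "grip": -1},
    {"slide": [-0.07, -0.009, 0], "twist": -2, "grip": -1},
    {"slide": [-0.11, -0.014, 0], "twist": -4, "grip": -1},
    {"slide": [-0.15, -0.019, 0], "twist": -5, "grip": -1},
    {"slide": [-0.185, -0.023, 0], "twist": -6, "grip": -1},
    {"slide": [-0.21, -0.0263, 0], "twist": -7.35, "grip": -1},
    {"slide": [-0.2264, -0.0283, 0], "twist": -7.35, "grip": -1},
    {"slide": [-0.2264, -0.0283, 0], "twist": -7.35, "grip": -1},
  ],
)

```text
time_s: 26.3
position: [0.5062, -0.2785, 0.2995]
tool_rot: [179.8, -0.1, 103.2]
contact_force: [0.3, 0.5, -3.0]
finger_gap: 0.0197
```

drive_tool(
  motion=[
    {"slide": [0, 0, 0], "twist": 0, "grip": -1},
    {"slide": [0, 0, 0], "twist": 0, "grip": -1},
  ],
)

```text
time_s: 26.5
position: [0.5063, -0.2775, 0.2992]
tool_rot: [179.8, -0.1, 103.3]
contact_force: [1.1, 1.4, -2.1]
finger_gap: 0.0199
```

```bash
python3 go.py 0.5065 -0.2772 0.24 103.39
```

```text
t 26.5 p [ 0.5063 -0.2775  0.2992] rot [ 1.7985e+02 -1.4000e-01  1.0329e+02] F [ 1.06  1.42 -2.14] T [ 0.03 -0.05  0.01] gap 0.0199 J [ -40.4   30.1   84.4    0.2   65.6 -143.8]
slide [0.0001, 0.0001, 0.0592] twist -0.1
```

drive_tool(
  motion=[
    {"slide": [0, 0, 0.02], "twist": -0.1, "grip": -1},
    {"slide": [0, 0, 0.04], "twist": -0.1, "grip": -1},
    {"slide": [0, 0, 0.055], "twist": -0.1, "grip": -1},
    {"slide": [0, 0, 0.06], "twist": -0.1, "grip": -1},
    {"slide": [0, 0, 0.0615], "twist": -0.1, "grip": -1},
    {"slide": [0, 0, 0.0615], "twist": -0.1, "grip": -1},
  ],
)

```text
time_s: 27.1
position: [0.5067, -0.277, 0.2383]
tool_rot: [179.8, -0.1, 103.4]
contact_force: [-0.3, 0.5, -3.0]
finger_gap: 0.0196
```

```bash
python3 go.py 0.5065 -0.2772 0.2348 103.39
python3 - <<'E'
from h import *
k=7
x,y,w,h=(160,190,100,80)
s=snap('scene');cv2.imwrite(f'pics/t_scene.png',cv2.resize(s['pixels'][y:y+h,x:x+w],None,fx=k,fy=k,interpolation=cv2.INTER_CUBIC))
E
```

```text
t 27.1 p [ 0.5067 -0.277   0.2383] rot [ 1.7982e+02 -1.0000e-01  1.0342e+02] F [-0.3   0.46 -3.02] T [ 0.04  0.03 -0.02] gap 0.0196 J [ -40.3   34.5   87.4    0.2   58.1 -143.9]
slide [-0.0002, -0.0003, 0.0035] twist 0.03
```

View pics/t_scene.png

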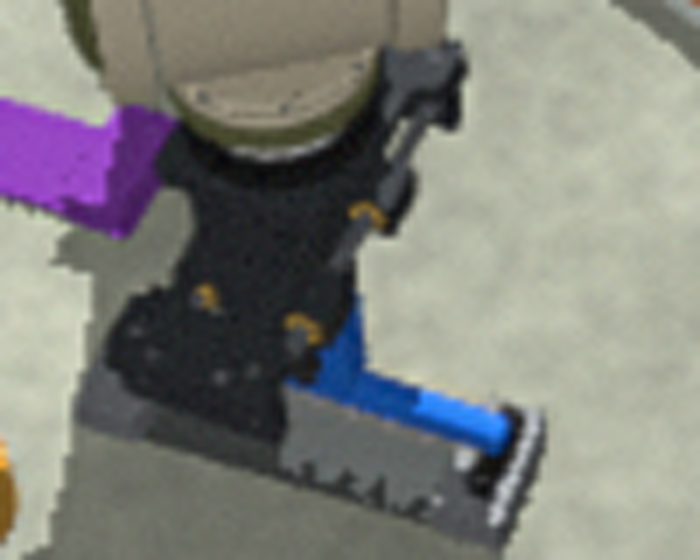

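The rake hovers about 3 mm over the rest, in line with the blocks (crop right block (500,460)). Lowering gently.

drive_tool(
  motion=[
    {"slide": [0, 0, 0.001], "twist": 0, "grip": -1},
    {"slide": [0, 0, 0.002], "twist": 0, "grip": -1},
    {"slide": [0, 0, 0.0028], "twist": 0, "grip": -1},
  ],
)

```text
time_s: 27.45
position: [0.5067, -0.2772, 0.2359]
tool_rot: [179.8, -0.1, 103.4]
contact_force: [-0.4, -0.2, -2.9]
finger_gap: 0.0196
```

drive_tool(
  motion=[
    {"slide": [0, 0, 0.0003], "twist": 0, "grip": -1},
    {"slide": [0, 0, 0.0004], "twist": 0, "grip": -1},
  ],
)

```text
time_s: 27.65
position: [0.5067, -0.2772, 0.2355]
tool_rot: [179.8, -0.1, 103.4]
contact_force: [-0.7, -0.1, -2.3]
finger_gap: 0.0194
```

drive_tool(
  motion=[
    {"slide": [0, 0, 0.0003], "twist": 0, "grip": -1},
    {"slide": [0, 0, 0.0005], "twist": 0, "grip": -1},
  ],
)

```text
time_s: 27.85
position: [0.5067, -0.2772, 0.235]
tool_rot: [179.8, -0.1, 103.4]
contact_force: [0.2, -1.0, -2.8]
finger_gap: 0.0194
```

drive_tool(
  motion=[
    {"slide": [0, 0, 0.0003], "twist": 0, "grip": -1},
    {"slide": [0, 0, 0.0004], "twist": 0, "grip": -1},
  ],
)

```text
time_s: 28.05
position: [0.5067, -0.2772, 0.2348]
tool_rot: [179.8, -0.0, 103.4]
contact_force: [-1.4, 1.4, 1.4]
finger_gap: 0.0199
```

```bash
python3 fz.py 3
```

```text
t 28.2 F [-0.93  0.38  0.9   0.14  0.15  0.  ] sd [0.5  0.43 0.8  0.05 0.02 0.03]
eff [-1.2000e-01 -4.8461e+01 -2.1329e+01 -3.4000e-02 -2.1900e-01 -3.0000e-03] sd [0.011 0.143 0.048 0.001 0.018 0.   ]
P [ 5.0673000e-01 -2.7717000e-01  2.3479000e-01  1.7978373e+02
 -4.7900000e-02  1.0340320e+02] sd [1.00e-05 0.00e+00 1.00e-05 9.20e-04 1.81e-03 1.53e-03]
```

It's seated at the same height as at the grasp (0.2348), with about 3 N. Releasing.

drive_tool(
  motion=[
    {"slide": [0, 0, 0], "twist": 0, "grip": -0.5},
    {"slide": [0, 0, 0], "twist": 0, "grip": -0.3},
    {"slide": [0, 0, 0], "twist": 0, "grip": 0},
    {"slide": [0, 0, 0], "twist": 0, "grip": 0.5},
    {"slide": [0, 0, 0], "twist": 0, "grip": 1},
    {"slide": [0, 0, 0], "twist": 0, "grip": 1},
    {"slide": [0, 0, 0], "twist": 0, "grip": 1},
    {"slide": [0, 0, 0], "twist": 0, "grip": 1},
  ],
  grip_force=5,
)

```text
time_s: 29.0
position: [0.5067, -0.2772, 0.2348]
tool_rot: [179.8, -0.0, 103.4]
contact_force: [0.7, 1.0, 0.5]
finger_gap: 0.0759
```

```bash
python3 go.py
```

```text
t 29.0 p [ 0.5067 -0.2772  0.2348] rot [ 1.7978e+02 -4.0000e-02  1.0340e+02] F [0.68 0.96 0.46] T [ 0.03 -0.03 -0.03] gap 0.0759 J [ -40.3   34.8   87.5    0.2   57.6 -143.9]
```

drive_tool(
  motion=[
    {"slide": [0, 0, -0.02], "twist": 0, "grip": 1},
    {"slide": [0, 0, -0.05], "twist": 0, "grip": 1},
    {"slide": [0, 0, -0.09], "twist": 0, "grip": 1},
    {"slide": [0, 0, -0.13], "twist": 0, "grip": 1},
    {"slide": [0, 0, -0.16], "twist": 0, "grip": 1},
    {"slide": [0, 0, -0.17], "twist": 0, "grip": 1},
  ],
)

```text
time_s: 29.6
position: [0.5061, -0.2774, 0.408]
tool_rot: [179.6, 0.2, 103.4]
contact_force: [-0.9, 0.6, -0.9]
finger_gap: 0.0882
```

```bash
python3 go.py .30 .15 .405 103
```

```text
t 29.6 p [ 0.5061 -0.2774  0.408 ] rot [179.61   0.2  103.4 ] F [-0.85  0.56 -0.94] T [0.04 0.03 0.04] gap 0.0882 J [ -40.4   24.4   76.2    0.2   79.  -143.8]
slide [0.4636, -0.1014, 0.0007] twist 0.4
```

drive_tool(
  motion=[
    {"slide": [0.4636, -0.1014, 0], "twist": 0, "grip": 1},
    {"slide": [0.4636, -0.1014, 0], "twist": 0, "grip": 1},
    {"slide": [0.4636, -0.1014, 0], "twist": 0, "grip": 1},
    {"slide": [0.4636, -0.1014, 0], "twist": 0, "grip": 1},
    {"slide": [0.4636, -0.1014, 0], "twist": 0, "grip": 1},
    {"slide": [0.4636, -0.1014, 0], "twist": 0, "grip": 1},
    {"slide": [0.4636, -0.1014, 0], "twist": 0, "grip": 1},
    {"slide": [0.4636, -0.1014, 0], "twist": 0, "grip": 1},
  ],
)

```text
time_s: 30.4
position: [0.331, 0.0842, 0.4048]
tool_rot: [179.7, 0.2, 103.4]
contact_force: [1.2, 0.5, 0.7]
finger_gap: 0.088
```

```bash
python3 go.py .129 .509 .405 103
```

```text
t 30.4 p [0.331  0.0842 0.4048] rot [1.7966e+02 1.7000e-01 1.0336e+02] F [1.19 0.47 0.68] T [ 0.08 -0.03 -0.01] gap 0.088 J [-5.60e+00 -6.40e+00  1.13e+02 -1.00e-01  7.30e+01 -1.09e+02]
slide [0.46, -0.0984, -0.0022] twist 0.36
```

drive_tool(
  motion=[
    {"slide": [0.46, -0.0984, 0], "twist": 10, "grip": 1},
    {"slide": [0.46, -0.0984, 0], "twist": 10, "grip": 1},
    {"slide": [0.46, -0.0984, 0], "twist": 15, "grip": 1},
    {"slide": [0.46, -0.0984, 0], "twist": 20, "grip": 1},
    {"slide": [0.46, -0.0984, 0], "twist": 20, "grip": 1},
    {"slide": [0.46, -0.0984, 0], "twist": 20, "grip": 1},
    {"slide": [0.46, -0.0984, 0], "twist": 20, "grip": 1},
    {"slide": [0.46, -0.0984, 0], "twist": 20, "grip": 1},
  ],
)

```text
time_s: 31.2
position: [0.1682, 0.426, 0.4023]
tool_rot: [179.7, 0.1, 83.4]
contact_force: [2.0, -0.5, -0.3]
finger_gap: 0.0881
```

drive_tool(
  motion=[
    {"slide": [0, 0, 0], "twist": 0, "grip": 1},
    {"slide": [0, 0, 0], "twist": 0, "grip": 1},
    {"slide": [0, 0, 0], "twist": 0, "grip": 1},
  ],
)

```text
time_s: 31.5
position: [0.1687, 0.4252, 0.4018]
tool_rot: [179.7, 0.2, 83.3]
contact_force: [0.0, -1.4, -1.3]
finger_gap: 0.0883
```

```bash
python3 go.py
python3 - <<'E'
from h import *
k=8
t=snap('top','top9.png');s=snap('scene','scene9.png')
c=lambda im,x,y,w,h:cv2.resize(im['pixels'][y:y+h,x:x+w],None,fx=k,fy=k,interpolation=cv2.INTER_CUBIC)
cv2.imwrite('pics/u1.png',c(t,145,165,100,75));cv2.imwrite('pics/u2.png',c(t,290,165,60,70));cv2.imwrite('pics/u3.png',c(s,225,130,100,75));cv2.imwrite('pics/u4.png',c(s,160,220,85,60))
cv2.imwrite('pics/u5.png',np.hstack([cv2.resize(x['pixels'],(400,300)) for x in (s,t)]))
E
```

```text
t 31.5 p [0.1687 0.4252 0.4018] rot [179.68   0.18  83.33] F [ 0.01 -1.44 -1.31] T [0.02 0.07 0.  ] gap 0.0883 J [ 53.7   9.5  97.   -0.4  73.5 -29.5]
```

View pics/u1.png

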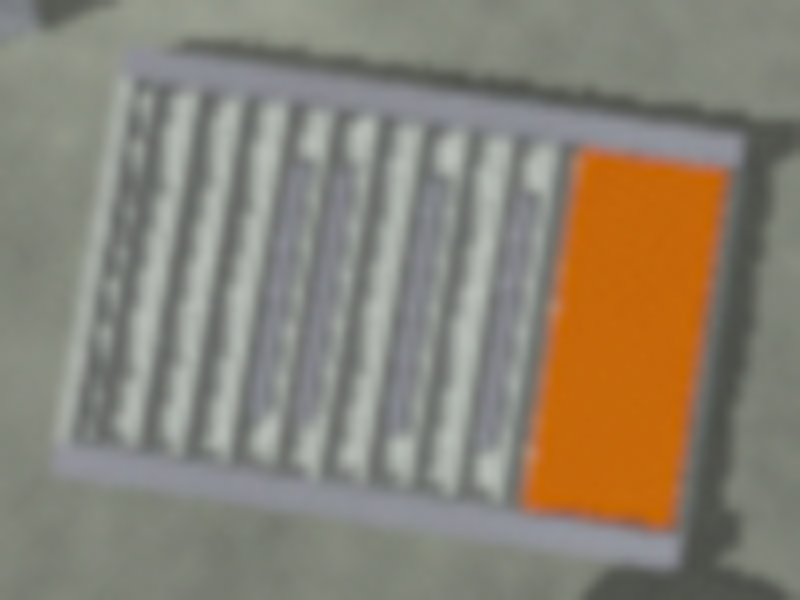

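View pics/u2.png

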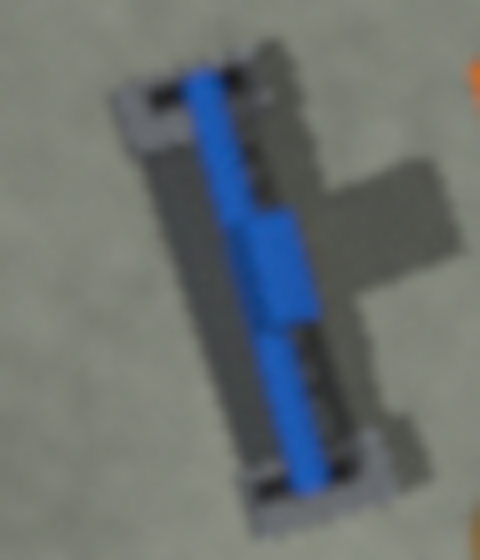

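View pics/u3.png

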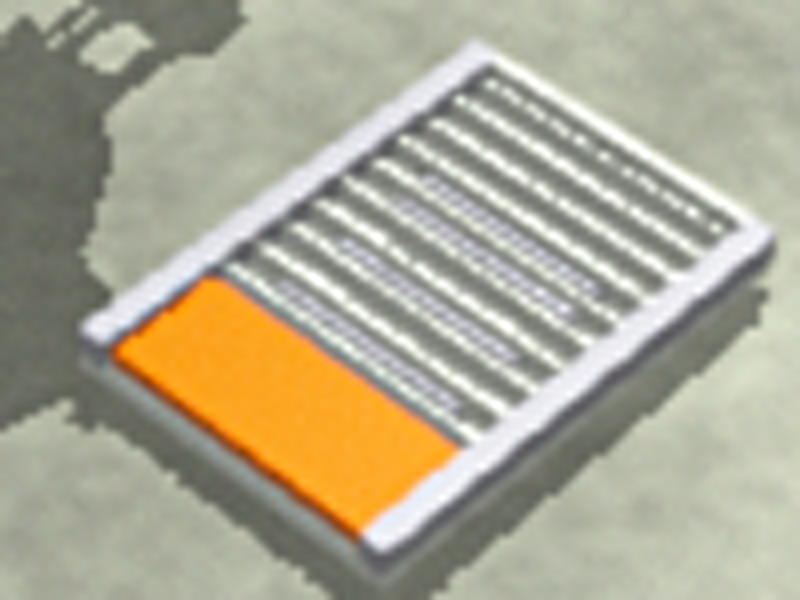

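View pics/u4.png

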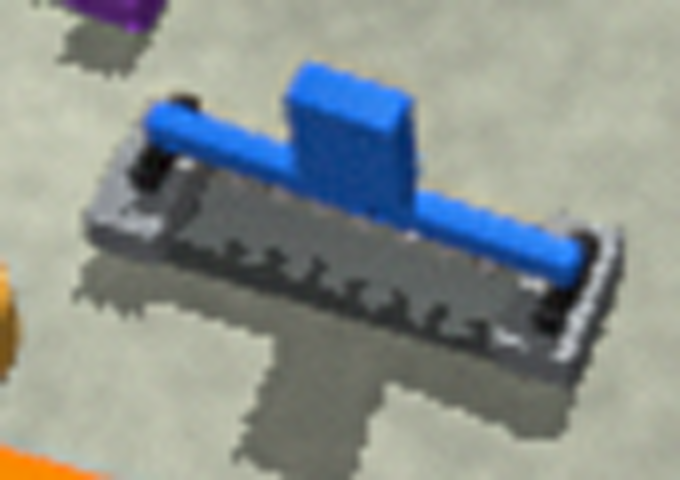

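View pics/u5.png

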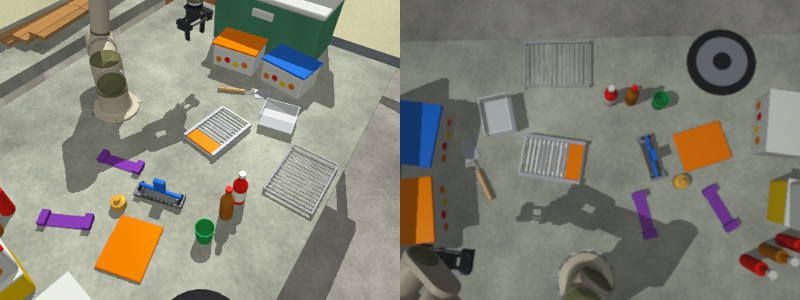

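Final pictures: four rods lie in four separate grooves, parallel to them (top crop columns ≈510, 415, 325 and 280). The rake stands upright on its grey rest as at the start, and the bystanders are unmoved. The gripper is clear, so I'm handing in.

```bash
python3 -c "
from rig import workorder
print(workorder.close_job())"
```

```text
the job is handed in; nothing more can be done
None
```

I combed all four rods into grooves of their own, stood the rake back on its grey rest, and handed the job in. No verdict was reported.

- **Stroke:** I set the rake down on the landing and combed from about tray y -100 mm to +100 mm. The force readings, with the rake's weight taken off, showed 5 to 8 N on the rails throughout, and no jams.
- **Rods:** The last pictures from both cameras show the four rods in four separate grooves, parallel to them. I judged this by eye and did not measure the angles.
- **Rake:** It stands upright on the rest at the same height as when I picked it up, within about 3 mm of centred and released. The arm is clear of everything.
- **Other things:** The bystanders and the purple look-alikes appear unmoved. The clock read about 31.6 s, out of 72 s allowed.
- **One disagreement:** The camera fits put the tray's origin about 9 to 12 mm above the table, but the contact height gave about 7 mm. I went by the contact.

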